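# Set the loading shuttle to its mark and load the hubs

## Robot

A 6-joint arm with a two-finger parallel gripper is mounted at the origin on the work surface. World frame = base frame: x ahead of the robot, y to its left, z up, the work surface at z = 0. Lengths are in mm, angles in rad, forces in N, time in s.
With the tool pointing down it reaches from about 275 to 850 mm from the base axis. Payload 19 kg.
Tool frame: the origin (TCP) lies midway between the tips of the shut fingers; the grasp point (between the pads) lies 19 mm behind it; z points along the fingers, y is the line along which they close (so a half turn about z gives the same grasp; the last joint's range is limited). The gripper opens to 85 mm and grips with 20 to 120 N. Pads are 22 mm wide; open, the fingers measure 114 mm over their backs; the gripper's body (76 mm by 85 mm) begins 54 mm behind the grasp point. The pads swing forward as they close: fully open they stand 13 mm farther back than shut.
Start: joints at [1.141, 0.15, 1.437, -0, 1.554, -0.134], TCP at [167.62, 549.994, 231.267] pointing down, gripper open.
Joint ranges: [-2.8, 2.8], [-0.68, 2.1], [0.12, 2.68], [-1.39, 4.53], [0.16, 2.79], [-2.81, 2.81]. Speed limits (rad/s): [1.89, 1.89, 2.22, 3.01, 3.01, 3.01].

## Interface

Orientations are given as a unit quaternion [w, x, y, z].
In Python, from rig import readout, imaging, close_job gives the robot as it stands.
- The arm moves only by the shell command python3 -m jog 'ROWS'. ROWS is JSON, a list of rows, each an object of numbers: "ax", "ay", "az": the turn, a rotation vector about the tool's x, y, z in units of pi rad (1.0 is pi rad); "dx", "dy", "dz": the shift along the tool's x, y, z in units of 1 m (1.0 is 1 m); "fingers": the opening, from 0 (shut) to 1 (fully open). In form: [{"ax": .., "ay": .., "az": .., "dx": .., "dy": .., "dz": .., "fingers": ..}, ...]. A call has 1 to 5 rows; each row shifts and turns the commanded pose from where the row before left it, along the tool's axes as they then stand; what a row does not reach is not made up. A row lasts 1/8 s, in which the tool goes at most 62.5 mm and 10.7 degrees, less where a joint would pass 70% of its speed; a pose out of reach is approached as far as the arm can. A call with a number of a shift or a turn outside -1 to 1 is refused whole. A call with a gripper value outside its range is refused whole. The fingers move at their own pace and stop on an object; the grip force is fixed at half the most. Time passes only in rows, so rows that do not move let the fingers close. It gives the time, the measured TCP pose, the force, the opening and the grip force at its end, in the units of the state.
- readout.state(): the state, without advancing time (a new reading comes with each control period).
- imaging.camera(name): name is "side" or "top" or "wrist"; returns (picture, depth): 480x640x3 uint8, red, green, blue; 480x640 float32, mm along the optical axis (not along the pixel's ray), 0 where there is no reading.
- imaging.camera_model(name): a dict with "fx", "fy", "cx", "cy" (pixels), "k1" (the pictures are not rectified: a ray, as slopes to the right and down, at radius r is drawn at 1 + k1 r^2 times it, then the intrinsics apply), "world_from_camera" (4x4, takes a point from camera to world coordinates). Camera axes: x right, y down, z forward; pixel columns grow to the right and rows downward; lengths in mm; the calibration is good to about 2 mm. A picture is of the moment at which its call begins: read the wrist's pose just before it. camera_model takes no time and is no camera call; for the wrist camera it gives the pose at the moment of the call.
- close_job(): hands the job in; it is judged then, once.
The state is a dict: "t": time; "qpos": joint angles; "dq": joint speeds; "joint_efforts": joint torques, N m; "tcp_pos": TCP position; "eef_rot": TCP orientation; "force": force on the tool from outside, world axes, zero at the start; "moment": the same for the moment, N m; "grip_width": opening from 0.0 (shut) to 1.0 (fully open); "grip_force": force on a finger pad.
Only numpy, scipy, OpenCV 4.12 (cv2) and the standard library are available. Lean on these libraries where they do the work, as an engineer would, in place of code of your own. Each camera call takes 0.05 s, during which the arm holds its last target. There are 200 camera calls.

## Task

Set up the loading shuttle for the next batch: switch the isolator off, release the shuttle's red clamp lever, slide the shuttle until its red pointer is in line with the yellow mark, and clamp it there again. Then stand every loose steel hub upright, flange down, in the shuttle's orange tray, one to a pocket, and last of all switch the isolator back on. Do not release the clamp while the isolator is on, and leave the dye jar, the wrench and the steel block where they lie.

Things in the scene. Friction and masses are not known exactly. Their poses are not given: they have to be found in the camera images.
- tray (a point): centre of the floor of the orange four-pocket tray on the shuttle. Its axes: y along the slide (direction of growing joint shuttle), x across it away from the robot, z up. Tray 124 x 124 mm outside, 4 mm walls, one cross wall each way, walls 10 mm above the floor; the four pockets are 56 x 56 mm inside, centred at x, y = +-30 mm from this point; floor 48 mm above the bench
- shuttle (a joint): travel of the shuttle along its slide, 0 to 0.14 m; about 6 N to move when unclamped, held against about 30 N when clamped
- shuttle_handle (a point): centre of the top of the upright black round handle on the shuttle, 20 mm diameter, 60 mm tall, for pulling the shuttle along; it stands on the apron on the robot's side, 44 mm above the bench at its foot
- clamp (a joint): red clamp lever on the shuttle's apron, vertical pivot: 0 = clamped (lever points along the slide, tray +y), 1.5 = fully released (lever points to the robot, tray -x); anticlockwise from above releases; turns with light force and stays where it is left
- clamp_knob (a point): centre of the top of the upright red round knob at the end of the clamp lever, 18 mm diameter, 42 mm tall (top 106 mm above the bench), 55 mm from the pivot; the bar below it is 9 mm thick, 14 mm wide
- clamp_axis (a point): pivot of the clamp lever, on its axis, 61 mm above the bench; it rides with the shuttle
- pointer (a point): tip of the thin red pointer on the shuttle's far edge (4 mm wide, 44 mm above the bench)
- mark_line (a point): top centre of the yellow setting mark on the slide's far edge (upright tab 6 mm wide, 24 mm above the bench); axes like tray. The shuttle is on the mark when the pointer has the same place along y as this
- isolator (a joint): red toggle handle of the isolator: 0 = off (leans 0.6 rad to its box's -x side, roughly towards the robot, at the red dot), 1.2 = on (leans 0.6 rad to the +x side, at the green dot); rests at either end, falls to the nearer one past the middle
- isolator_tip (a point): free end of the red isolator handle, 70 mm from its pivot; handle 16 mm diameter over its outer 48 mm, swings in its box's x-z plane
- isolator_hinge (a point): pivot centre of the isolator handle, 66 mm above the bench; x axis is the direction the handle swings to go on. The yellow box beneath is 110 (x) x 80 (y) x 62 mm, with two black guards 72 mm high, at 12 to 24 mm either side of the handle
- hub0: turned steel hub, 0.2 kg: flange 44 mm diameter and 10 mm thick below, boss 28 mm diameter above, 32 mm high in all; origin at the centre of its underside, z up along its axis. Two to four are present
- hub1: turned steel hub, 0.2 kg: flange 44 mm diameter and 10 mm thick below, boss 28 mm diameter above, 32 mm high in all; origin at the centre of its underside, z up along its axis. Two to four are present
- hub2: turned steel hub, 0.2 kg: flange 44 mm diameter and 10 mm thick below, boss 28 mm diameter above, 32 mm high in all; origin at the centre of its underside, z up along its axis. Two to four are present
- hub3: turned steel hub, 0.2 kg: flange 44 mm diameter and 10 mm thick below, boss 28 mm diameter above, 32 mm high in all; origin at the centre of its underside, z up along its axis. Two to four are present
- dye_jar: small jar of blue marking dye with black cap, 34 mm across, 58 mm high, stands among the hubs; not part of the job; origin at its underside or its middle
- wrench: steel wrench lying near the robot; not part of the job; origin at its underside or its middle
- gauge_block: steel block 50 x 75 x 25 mm; not part of the job; origin at its underside or its middle
There are look-alikes about, which are no part of the job. What is shaped like the hub0 but purple or turquoise is not meant.

How it is judged (in metres and radians):
On the way, in this order (a step that is already met when the one before it is completed fails the run):
1. the isolator is switched off (value of joint isolator below 0.2 rad), for 0.2 s.
2. the clamp lever is released (value of joint clamp above 1.1 rad), for 0.1 s.
3. the shuttle stands with its pointer at the mark (within 5 mm) and is clamped again (y of pointer in the frame of mark_line between -0.005 and 0.005 m and value of joint clamp below 0.25 rad), for 0.3 s.
4. every hub stands upright in the shuttle's tray, released, isolator still off (x of hub0 in the frame of tray between -0.05 and 0.05 m and y of hub0 in the frame of tray between -0.05 and 0.05 m and z of each of hub0, hub1, hub2, hub3 in the frame of tray below 0.006 m and angle between each of hub0, hub1, hub2, hub3's own z axis and vertical below 0.12 rad and x of hub1 in the frame of tray between -0.05 and 0.05 m and y of hub1 in the frame of tray between -0.05 and 0.05 m and x of hub2 in the frame of tray between -0.05 and 0.05 m and y of hub2 in the frame of tray between -0.05 and 0.05 m and x of hub3 in the frame of tray between -0.05 and 0.05 m and y of hub3 in the frame of tray between -0.05 and 0.05 m and value of joint isolator below 0.2 rad and contact force between each of hub0, hub1, hub2, hub3 and the fingers below 0.1 N), for 0.3 s.
5. the isolator is switched on (value of joint isolator above 1 rad), for 0.2 s.
At the end, for the whole second after the job is handed in: Isolator on (joint above 1.0), clamp locked (joint below 0.25), pointer within 5 mm of the mark along the slide, and every hub that is present standing upright (within 0.12 rad) on the floor of a tray pocket, at rest (all of step 3 and value of joint isolator above 1 rad and x of hub0 in the frame of tray between -0.05 and 0.05 m and y of hub0 in the frame of tray between -0.05 and 0.05 m and z of each of hub0, hub1, hub2, hub3 in the frame of tray below 0.006 m and angle between each of hub0, hub1, hub2, hub3's own z axis and vertical below 0.12 rad and x of hub1 in the frame of tray between -0.05 and 0.05 m and y of hub1 in the frame of tray between -0.05 and 0.05 m and x of hub2 in the frame of tray between -0.05 and 0.05 m and y of hub2 in the frame of tray between -0.05 and 0.05 m and x of hub3 in the frame of tray between -0.05 and 0.05 m and y of hub3 in the frame of tray between -0.05 and 0.05 m and linear speed of each of hub0, hub1, hub2, hub3 below 0.02 m/s); the robot touches nothing.
It fails at once if the clamp is released while the isolator is on (value of joint isolator above 1 rad and value of joint clamp above 0.6 rad).
It fails at once if one of the other things on the bench (dye jar, wrench, steel block) is moved by more than 4 cm (distance of any of dye_jar, wrench, gauge_block from where it was at the start of the episode above 0.04 m).
Of hub0, hub1, hub2, hub3 only 2 to 4 are there at a start; the rules pass over those that are not, and their reading is None.
At some moment in a run one of hub0, hub1, hub2, hub3 may be knocked a few centimetres aside while the robot is not near it.
It also fails if it takes over 210 s, if anything falls off the work surface, if the arm or the gripper's body presses on something with over 40 N, if the wrist force passes 120 N, or if a joint passes its speed limit or range.

## Working session

There is one attempt and no reset: what is moved stays moved. The work goes in short steps, Python scripts to look and compute and a shell command to move; the robot and the scene stay as the last step left them, time stands still between calls to the robot, and variables do not carry over. Pictures are saved under pics/ and viewed, at most 14 in all, crops included, and the job is handed in when it is done.

```bash
ls; mkdir -p pics; cat > h.py <<'E'
import numpy as np, cv2
from rig import readout, imaging
from scipy.spatial.transform import Rotation as R
def snap(n,tag):
    m=imaging.camera_model(n); p,d=imaging.camera(n)
    cv2.imwrite(f'pics/{tag}.png',p[:,:,::-1]); np.savez(f'pics/{tag}.npz',p=p,d=d,T=np.array(m['world_from_camera']),k=np.array([m[x] for x in('fx','fy','cx','cy','k1')]))
    return load(tag)
def load(tag): 
    z=np.load(f'pics/{tag}.npz'); return z['p'],z['d'],z['T'],z['k']
def slopes(u,v,k):
    fx,fy,cx,cy,k1=k
    x,y=(np.asarray(u,float)-cx)/fx,(np.asarray(v,float)-cy)/fy
    rd=np.hypot(x,y); r=rd.copy()
    for _ in range(10): r=rd/(1+k1*r*r)
    s=1/(1+k1*r*r); return x*s,y*s
def plane(u,v,z,T,k):
    x,y=slopes(u,v,k); D=np.stack([x,y,np.ones_like(x)],-1)@T[:3,:3].T
    return T[:3,3]+D*((z-T[2,3])/D[...,2])[...,None]
def depthpts(u,v,d,T,k):
    x,y=slopes(u,v,k); z=d[np.asarray(v).astype(int),np.asarray(u).astype(int)]
    return np.stack([x*z,y*z,z],-1)@T[:3,:3].T+T[:3,3]
E
python3 - <<'E'
from h import *
for n in('top','side','wrist'):
    p,d,T,k=snap(n,n+'0'); print(n,k.round(2).tolist(),T.round(3).tolist())
s=readout.state(); print({a:np.round(b,3).tolist() for a,b in s.items()})
E
```

```text
pics
top [499.28, 499.28, 315.58, 240.18, 0.05] [[-0.027, -0.992, 0.125, 392.454], [-1.0, 0.028, 0.006, 6.357], [-0.01, -0.125, -0.992, 1277.541], [0.0, 0.0, 0.0, 1.0]]
side [502.35, 502.35, 315.85, 238.37, -0.05] [[-0.949, -0.198, 0.246, 332.192], [-0.315, 0.588, -0.745, 707.337], [0.003, -0.784, -0.62, 679.981], [0.0, 0.0, 0.0, 1.0]]
wrist [334.34, 334.34, 323.31, 239.25, -0.05] [[0.291, 0.913, 0.286, 94.508], [0.957, -0.277, -0.087, 572.61], [-0.0, 0.299, -0.954, 372.336], [0.0, 0.0, 0.0, 1.0]]
{'t': 0.15, 'qpos': [1.141, 0.151, 1.438, 0.0, 1.554, -0.134], 'dq': [-0.001, -0.002, -0.002, 0.0, -0.0, 0.001], 'joint_efforts': [0.002, -71.338, -57.105, -0.0, 0.007, -0.0], 'tcp_pos': [167.529, 549.849, 230.832], 'eef_rot': [-0.0, 0.147, 0.989, -0.0], 'force': [0.091, -0.547, -0.494], 'moment': [-0.071, 0.02, -0.004], 'grip_force': 0.0, 'grip_width': 0.997}
```

View pics/top0.png

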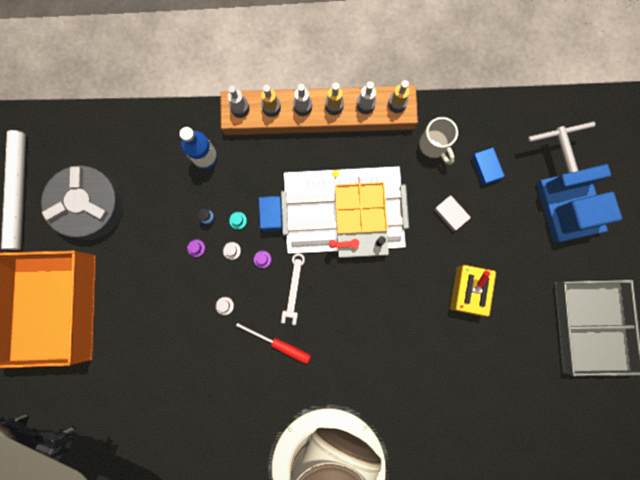

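View pics/side0.png

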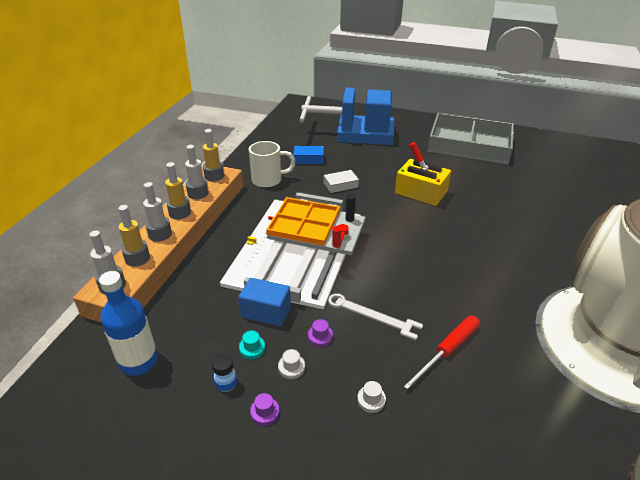

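The top view shows the slide centred near (345,210), with the red lever at (343,244), the handle at (380,241), the yellow mark at (335,174) and the isolator at (475,290). The grey hubs are at (232,251) and (224,306). The side view shows the same two grey hubs at (292,362) and (371,396).

```bash
python3 - <<'E'
from h import *
def blobs(tag,name,lo,hi,amin=4,roi=None):
    p,d,T,k=load(tag); h=cv2.cvtColor(p,cv2.COLOR_RGB2HSV); m=cv2.inRange(h,lo,hi)
    if name=='red': m|=cv2.inRange(h,(172,lo[1],lo[2]),(180,255,255))
    n,l,s,c=cv2.connectedComponentsWithStats(m)
    for i in range(1,n):
        if s[i,4]<amin: continue
        v,u=np.nonzero(l==i); P=depthpts(u,v,d,T,k); z=P[:,2]; top=P[z>z.max()-6]
        print(tag,name,s[i].tolist(),c[i].round(1).tolist(),'med',np.median(P,0).round(0).tolist(),'top',top.mean(0).round(1).tolist(),'zr',z.min().round(),z.max().round())
for t in('top0','side0'):
    blobs(t,'red',(0,150,90),(8,255,255))
    blobs(t,'yellow',(22,150,120),(32,255,255),8)
    blobs(t,'orange',(12,150,120),(21,255,255),60)
    blobs(t,'green',(45,120,80),(75,255,255),2)
p=load('top0')[0][150:330,170:510]
cv2.imwrite('pics/crop1.png',cv2.resize(p[:,:,::-1],(782,414),interpolation=cv2.INTER_CUBIC))
for t,c in(('top0',[(232,251),(224,306),(238,220),(196,248),(262,259),(206,216)]),('side0',[(292,356),(372,388)])):
    p,d,T,k=load(t)
    for u,v in c:
        V,U=np.mgrid[v-16:v+17,u-16:u+17]; U,V=U.ravel(),V.ravel(); P=depthpts(U,V,d,T,k); t_=P[(P[:,2]>26)&(P[:,2]<70)]
        print(t,u,v,'n',len(t_),'c',t_.mean(0).round(1),'mid',((t_.max(0)+t_.min(0))/2).round(1),'size',np.ptp(t_,axis=0).round(),P[:,2].max().round(1))
E
```

```text
top0 red [329, 239, 30, 9, 165] [344.5, 243.7] med [533.0, -58.0, 70.0] top [530.5, -24.8, 107.9] zr 60.0 112.0
top0 red [478, 271, 12, 17, 99] [483.3, 279.0] med [438.0, -371.0, 114.0] top [448.6, -372.3, 129.0] zr 88.0 133.0
top0 red [271, 338, 40, 26, 454] [290.9, 350.6] med [278.0, 82.0, 23.0] top [392.5, 6.4, 1277.5] zr -6.0 1278.0
top0 yellow [262, 92, 3, 6, 9] [262.6, 94.7] med [890.0, 132.0, 131.0] top [890.5, 131.1, 132.8] zr 128.0 136.0
top0 yellow [271, 93, 4, 8, 13] [272.2, 96.7] med [885.0, 109.0, 131.0] top [885.9, 107.8, 132.0] zr 125.0 135.0
top0 yellow [333, 170, 6, 7, 23] [335.3, 173.0] med [723.0, -40.0, 21.0] top [392.5, 6.4, 1277.5] zr -4.0 1278.0
top0 yellow [337, 208, 13, 4, 16] [341.9, 208.4] med [625.0, -53.0, 58.0] top [622.9, -53.0, 58.9] zr 51.0 63.0
top0 yellow [371, 226, 16, 5, 21] [380.1, 229.2] med [567.0, -148.0, 58.0] top [568.4, -146.8, 59.4] zr 49.0 63.0
top0 yellow [352, 229, 11, 3, 12] [357.4, 230.7] med [566.0, -90.0, 58.0] top [566.0, -88.5, 59.5] zr 48.0 63.0
top0 yellow [457, 265, 39, 50, 970] [474.8, 291.3] med [405.0, -363.0, 63.0] top [392
[... 3526 characters left out ...]
0.5 229.   32.6] mid [530.5 229.2  32.6] size [26. 26. 12.] 1277.5
top0 224 306 n 102 c [392.2 247.4  32.1] mid [391.7 247.5  33.4] size [25. 25. 14.] 1277.5
top0 238 220 n 96 c [608.  213.2  32.6] mid [608.  213.8  32.2] size [28. 26. 11.] 1277.5
top0 196 248 n 98 c [540.  319.2  31.9] mid [540.4 319.3  32.5] size [26. 27. 13.] 1277.5
top0 262 259 n 99 c [506.2 151.8  32.4] mid [505.9 151.8  33.9] size [26. 25. 14.] 1277.5
top0 206 216 n 174 c [616.8 288.9  52.6] mid [618.7 290.7  45.6] size [31. 33. 38.] 1277.5
side0 292 356 n 212 c [530.8 233.5  31.5] mid [530.9 231.7  31. ] size [27. 28. 10.] 680.0
side0 372 388 n 264 c [391.7 251.7  32. ] mid [391.9 250.2  30.8] size [27. 28.  9.] 680.0
```

View pics/crop1.png

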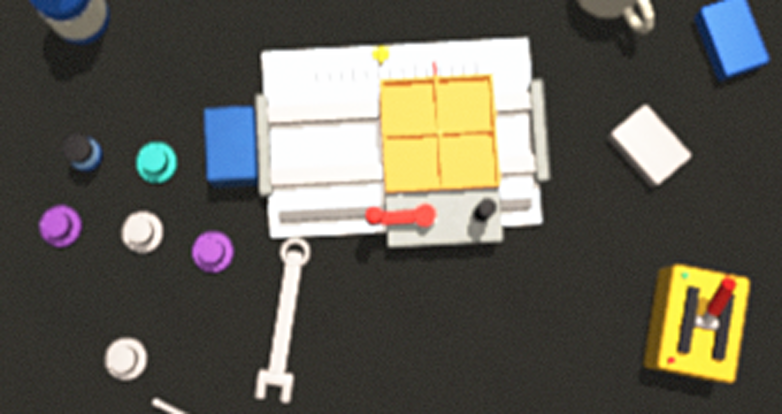

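View pics/wrist0.png

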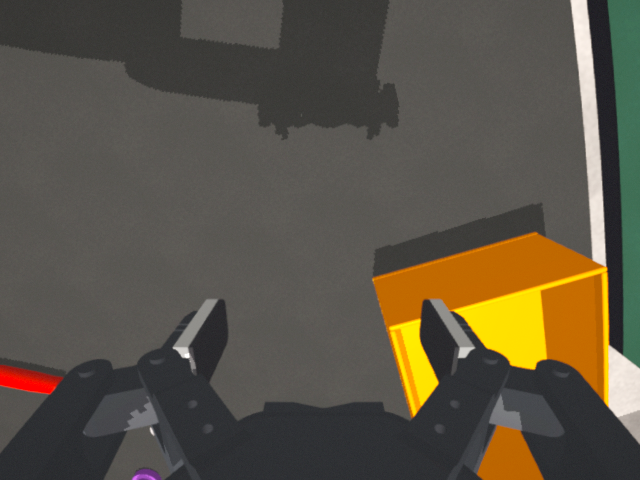

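The crop confirms two steel hubs. The other hubs are purple or turquoise, and the pale block at (650,145) is the gauge block. The wrist view shows only bench, the orange bin and the open fingers, so nothing is hidden there. I'll move to the isolator first.

```bash

python3 -m jog '[{"az":0.0525,"fingers":0},{"az":0.0525,"fingers":0},{"az":0.0525,"fingers":0},{"az":0.0525,"fingers":0},{"az":0.0525,"fingers":0}]'
python3 -m jog '[{"az":0.0525,"fingers":0},{"az":0.0525,"fingers":0},{"az":0.0525,"fingers":0},{"az":0.0525,"fingers":0},{"fingers":0}]'
python3 -m jog '[{"dx":-0.0337,"dy":0.0201,"fingers":0},{"dx":-0.0337,"dy":0.0201,"fingers":0},{"dx":-0.0337,"dy":0.0201,"fingers":0},{"dx":-0.0337,"dy":0.0201,"fingers":0},{"dx":-0.0337,"dy":0.0201,"fingers":0}]'
python3 -m jog '[{"dx":-0.0337,"dy":0.0201,"fingers":0},{"dx":-0.0337,"dy":0.0201,"fingers":0},{"dx":-0.0337,"dy":0.0201,"fingers":0},{"dx":-0.0337,"dy":0.0201,"fingers":0},{"dx":-0.0337,"dy":0.0201,"fingers":0}]'
cat > st.py <<'E'
from h import *
s=readout.state(); q=s['eef_rot']; M=R.from_quat([q[1],q[2],q[3],q[0]]).as_matrix()
print('t',round(s['t'],2),'tcp',np.round(s['tcp_pos'],1),'X',M[:,0].round(3),'Y',M[:,1].round(3),'Z',M[:,2].round(3),'F',np.round(s['force'],1),'gw',round(s['grip_width'],3),'gf',round(s['grip_force'],1),'q',np.round(s['qpos'],2))
E
python3 st.py
python3 - <<'E'
from h import *
# tray yaw & centre from top camera (orange+yellow mask within the shuttle), planes at z=58; pointer and mark from both fixed cameras
p,d,T,k=load('top0'); h=cv2.cvtColor(p,cv2.COLOR_RGB2HSV)
m=cv2.inRange(h,(10,110,100),(34,255,255)); m[:180]=0;m[236:]=0;m[:,:325]=0;m[:,:][:,395:]=0
c=max(cv2.findContours(m,0,2)[0],key=cv2.contourArea); b=cv2.boxPoints(cv2.minAreaRect(c)); W=plane(b[:,0],b[:,1],58.,T,k)
print('tray box',W.round(1).tolist(),'c',W.mean(0).round(1))
for i in range(4):
    e=W[(i+1)%4]-W[i]; print(np.linalg.norm(e).round(1),np.degrees(np.arctan2(e[1],e[0])).round(2))
for t,roi in(('top0',(170,190,345,375)),('side0',(205,230,255,285))):
    p,d,T,k=load(t); a,b_,c_,e=roi; P=p.astype(int)[a:b_,c_:e]; r=P[:,:,0]-P[:,:,1:].max(2)
    v,u=np.nonzero(r>25); q=plane(u+c_,v+a,44.,T,k); print(t,'pointer',len(u),q.mean(0).round(1),q.max(0).round(1), 'w',r[r>25].mean())
for t,u,v in(('top0',335.3,173.0),('side0',251,237.5)):
    p,d,T,k=load(t); print(t,'mark',plane(u,v,20.,T,k).round(1))
E
```

```text
t 0.15 tcp [167.5 549.8 230.8] X [-0.957  0.291  0.   ] Y [ 0.291  0.957 -0.001] Z [-0.    -0.001 -1.   ] F [ 0.1 -0.5 -0.5] gw 0.997 gf 0.0 q [ 1.14  0.15  1.44  0.    1.55 -0.13]
tray box [[686.7, -35.3, 58.0], [691.5, -160.3, 58.0], [564.2, -163.1, 58.0], [559.3, -39.7, 58.0]] c [625.4 -99.6  58. ]
125.1 -87.82
127.3 -178.73
123.6 92.24
127.4 1.96
top0 pointer 115 [686.4 -98.6  44. ] [705.5 -63.6  44. ] w 62.30434782608695
side0 pointer 300 [682.1 -91.3  44. ] [706.5 -53.   44. ] w 78.13
top0 mark [723.9 -41.2  20. ]
side0 mark [724.8 -44.   20. ]invalid input at $[0]: expected keys ax, ay, az, dx, dy, dz, fingers
invalid input at $[0]: expected keys ax, ay, az, dx, dy, dz, fingers
invalid input at $[0]: expected keys ax, ay, az, dx, dy, dz, fingers
invalid input at $[0]: expected keys ax, ay, az, dx, dy, dz, fingers
```

```bash

python3 -m jog '[{"ax":0,"ay":0,"az":0.0525,"dx":0,"dy":0,"dz":0,"fingers":0},{"ax":0,"ay":0,"az":0.0525,"dx":0,"dy":0,"dz":0,"fingers":0},{"ax":0,"ay":0,"az":0.0525,"dx":0,"dy":0,"dz":0,"fingers":0},{"ax":0,"ay":0,"az":0.0525,"dx":0,"dy":0,"dz":0,"fingers":0},{"ax":0,"ay":0,"az":0.0525,"dx":0,"dy":0,"dz":0,"fingers":0}]'
python3 -m jog '[{"ax":0,"ay":0,"az":0.0525,"dx":0,"dy":0,"dz":0,"fingers":0},{"ax":0,"ay":0,"az":0.0525,"dx":0,"dy":0,"dz":0,"fingers":0},{"ax":0,"ay":0,"az":0.0525,"dx":0,"dy":0,"dz":0,"fingers":0},{"ax":0,"ay":0,"az":0.0525,"dx":0,"dy":0,"dz":0,"fingers":0},{"ax":0,"ay":0,"az":0,"dx":0,"dy":0,"dz":0,"fingers":0}]' >/dev/null
python3 -m jog '[{"ax":0,"ay":0,"az":0,"dx":-0.034,"dy":0.02,"dz":0,"fingers":0},{"ax":0,"ay":0,"az":0,"dx":-0.034,"dy":0.02,"dz":0,"fingers":0},{"ax":0,"ay":0,"az":0,"dx":-0.034,"dy":0.02,"dz":0,"fingers":0},{"ax":0,"ay":0,"az":0,"dx":-0.034,"dy":0.02,"dz":0,"fingers":0},{"ax":0,"ay":0,"az":0,"dx":-0.034,"dy":0.02,"dz":0,"fingers":0}]'
python3 st.py
```

```text
t: 0.78
tcp_pos: [167.6, 549.9, 231.0]
eef_rot: [0.0, 0.534, 0.846, -0.0]
force: [-0.6, -0.1, -0.7]
grip_width: -0.001
grip_force: 0.0
t: 2.02
tcp_pos: [230.3, 361.7, 231.2]
eef_rot: [0.0, 0.776, 0.631, 0.0]
force: [1.4, 0.6, 0.1]
grip_width: -0.003
grip_force: 0.0
t 2.02 tcp [230.3 361.7 231.2] X [ 0.203  0.979 -0.   ] Y [ 0.979 -0.203  0.   ] Z [ 0. -0. -1.] F [1.4 0.6 0.1] gw -0.003 gf 0.0 q [ 0.82 -0.16  1.75 -0.    1.56  1.03]
```

```bash
python3 - <<'E'
from h import *
# dots on isolator box, top camera: find red/green small spots at z=62, box yaw by minAreaRect of the yellow top
p,d,T,k=load('top0'); h=cv2.cvtColor(p,cv2.COLOR_RGB2HSV)
V,U=np.mgrid[255:325,445:505]; P=depthpts(U.ravel(),V.ravel(),d,T,k).reshape(70,60,3)
m=((P[:,:,2]>52)).astype(np.uint8); c=max(cv2.findContours(m,0,2)[0],key=cv2.contourArea)
b=cv2.boxPoints(cv2.minAreaRect(c))+[445,255]; W=plane(b[:,0],b[:,1],62.,T,k); print(W.round(0).tolist(),W.mean(0).round(1))
for i in range(4):
    e=W[(i+1)%4]-W[i]; print(np.linalg.norm(e).round(1),np.degrees(np.arctan2(e[1],e[0])).round(2))
for t in('top0','side0'):
    p,d,T,k=load(t); h=cv2.cvtColor(p,cv2.COLOR_RGB2HSV); a,b_,c_,e=(255,325,445,505) if t=='top0' else (140,205,390,455)
    P=p.astype(int)
    for n,f in(('g',P[:,:,1]-P[:,:,0]),):
        f=f[a:b_,c_:e]; v,u=np.nonzero(f>15); print(t,n,len(u),plane(u+c_,v+a,63.,T,k).mean(0).round(1) if len(u) else '')
E
```

```text
[[368.0, -313.0, 62.0], [476.0, -338.0, 62.0], [460.0, -418.0, 62.0], [353.0, -392.0, 62.0]] [ 414.1 -365.5   62. ]
111.1 -13.03
81.4 -101.13
110.7 166.5
80.5 79.2
top0 g 8 [ 464.9 -351.1   63. ]
side0 g 25 [ 495.5 -441.4   63. ]
```

```bash

python3 -m jog '[{"ax":0,"ay":0,"az":0,"dx":-0.034,"dy":0.02,"dz":0,"fingers":0},{"ax":0,"ay":0,"az":0,"dx":-0.034,"dy":0.02,"dz":0,"fingers":0},{"ax":0,"ay":0,"az":0,"dx":-0.034,"dy":0.02,"dz":0,"fingers":0},{"ax":0,"ay":0,"az":0,"dx":-0.034,"dy":0.02,"dz":0,"fingers":0},{"ax":0,"ay":0,"az":0,"dx":-0.034,"dy":0.02,"dz":0,"fingers":0}]' >/dev/null
python3 -m jog '[{"ax":0,"ay":0,"az":0,"dx":-0.034,"dy":0.02,"dz":0,"fingers":0},{"ax":0,"ay":0,"az":0,"dx":-0.034,"dy":0.02,"dz":0,"fingers":0},{"ax":0,"ay":0,"az":0,"dx":-0.034,"dy":0.02,"dz":0,"fingers":0},{"ax":0,"ay":0,"az":0,"dx":-0.034,"dy":0.02,"dz":0,"fingers":0},{"ax":0,"ay":0,"az":0,"dx":-0.034,"dy":0.02,"dz":0,"fingers":0}]' >/dev/null
python3 -m jog '[{"ax":0,"ay":0,"az":0,"dx":-0.034,"dy":0.02,"dz":0,"fingers":0},{"ax":0,"ay":0,"az":0,"dx":-0.034,"dy":0.02,"dz":0,"fingers":0},{"ax":0,"ay":0,"az":0,"dx":-0.034,"dy":0.02,"dz":0,"fingers":0},{"ax":0,"ay":0,"az":0,"dx":-0.034,"dy":0.02,"dz":0,"fingers":0},{"ax":0,"ay":0,"az":0,"dx":-0.034,"dy":0.02,"dz":0,"fingers":0}]' >/dev/null
python3 -m jog '[{"ax":0,"ay":0,"az":0,"dx":-0.033,"dy":0.02,"dz":0,"fingers":0},{"ax":0,"ay":0,"az":0,"dx":-0.033,"dy":0.02,"dz":0,"fingers":0},{"ax":0,"ay":0,"az":0,"dx":-0.033,"dy":0.02,"dz":0,"fingers":0},{"ax":0,"ay":0,"az":0,"dx":-0.033,"dy":0.02,"dz":0,"fingers":0},{"ax":0,"ay":0,"az":0,"dx":-0.033,"dy":0.02,"dz":0,"fingers":0}]' >/dev/null
python3 st.py
```

```text
t 4.53 tcp [ 481.3 -381.7  231.1] X [0.203 0.979 0.   ] Y [ 0.979 -0.203 -0.   ] Z [-0.  0. -1.] F [-0.7  0.8  0.5] gw -0.0 gf 0.0 q [-0.8   0.23  1.34 -0.    1.57 -0.59]
```

```bash

python3 -m jog '[{"ax":0,"ay":0,"az":0,"dx":0.003,"dy":0.005,"dz":0,"fingers":0},{"ax":0,"ay":0,"az":0,"dx":0,"dy":0,"dz":0.033,"fingers":0},{"ax":0,"ay":0,"az":0,"dx":0,"dy":0,"dz":0.033,"fingers":0},{"ax":0,"ay":0,"az":0,"dx":0,"dy":0,"dz":0.033,"fingers":0},{"ax":0,"ay":0,"az":0,"dx":0,"dy":0,"dz":0.032,"fingers":0}]'
python3 -m jog '[{"ax":0,"ay":0,"az":0,"dx":0,"dy":-0.015,"dz":0,"fingers":0},{"ax":0,"ay":0,"az":0,"dx":0,"dy":-0.015,"dz":0,"fingers":0},{"ax":0,"ay":0,"az":0,"dx":0,"dy":-0.015,"dz":0,"fingers":0},{"ax":0,"ay":0,"az":0,"dx":0,"dy":-0.015,"dz":0,"fingers":0},{"ax":0,"ay":0,"az":0,"dx":0,"dy":-0.015,"dz":0,"fingers":0}]'
python3 -m jog '[{"ax":0,"ay":0,"az":0,"dx":0,"dy":0.02,"dz":0,"fingers":0},{"ax":0,"ay":0,"az":0,"dx":0,"dy":0.02,"dz":0,"fingers":0},{"ax":0,"ay":0,"az":0,"dx":0,"dy":0,"dz":-0.04,"fingers":0},{"ax":0,"ay":0,"az":0,"dx":0,"dy":0,"dz":-0.04,"fingers":0},{"ax":0,"ay":0,"az":0,"dx":0,"dy":0,"dz":-0.05,"fingers":0}]'
python3 st.py; python3 - <<'E'
from h import *
a=snap('side','side1')[0][130:210,380:470]; b=snap('wrist','w1')[0]
o=np.hstack([cv2.resize(a,(360,320)),cv2.resize(b,(427,320))]); cv2.imwrite('pics/c1.png',o[:,:,::-1])
E
```

```text
t: 5.15
tcp_pos: [486.5, -377.7, 99.4]
eef_rot: [-0.0, 0.776, 0.631, 0.0]
force: [1.0, 0.6, 0.7]
grip_width: -0.005
grip_force: 0.0
t: 5.78
tcp_pos: [412.1, -362.9, 100.7]
eef_rot: [0.0, 0.777, 0.629, -0.0]
force: [0.1, 0.1, 0.3]
grip_width: 0.002
grip_force: 0.1
t: 6.4
tcp_pos: [451.3, -370.9, 231.1]
eef_rot: [-0.001, 0.777, 0.629, -0.0]
force: [-0.6, -0.4, -0.2]
grip_width: -0.001
grip_force: 0.0
t 6.4 tcp [ 451.3 -370.9  231.1] X [0.208 0.978 0.001] Y [ 0.978 -0.208 -0.001] Z [-0.001  0.001 -1.   ] F [-0.6 -0.4 -0.2] gw -0.001 gf 0.0 q [-0.82  0.17  1.41 -0.    1.56 -0.61]
```

View pics/c1.png

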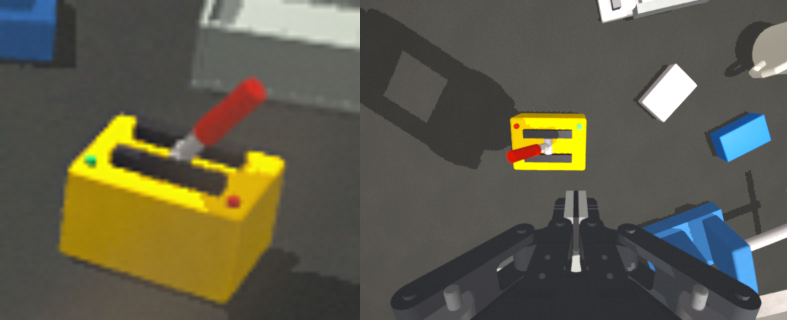

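The left panel shows the handle leaning to the red dot at (233,201), so the isolator is off; the right panel (wrist) agrees. Next is the clamp.

```bash

python3 -m jog '[{"ax":0,"ay":0,"az":0,"dx":0.04,"dy":0.002,"dz":0,"fingers":0.45},{"ax":0,"ay":0,"az":0,"dx":0.04,"dy":0.002,"dz":0,"fingers":0.45},{"ax":0,"ay":0,"az":0,"dx":0.04,"dy":0.002,"dz":0,"fingers":0.45},{"ax":0,"ay":0,"az":0,"dx":0.04,"dy":0.002,"dz":0,"fingers":0.45},{"ax":0,"ay":0,"az":0,"dx":0.04,"dy":0.002,"dz":0,"fingers":0.45}]' >/dev/null
python3 -m jog '[{"ax":0,"ay":0,"az":0,"dx":0.04,"dy":0.001,"dz":0,"fingers":0.45},{"ax":0,"ay":0,"az":0,"dx":0.04,"dy":0.001,"dz":0,"fingers":0.45},{"ax":0,"ay":0,"az":0,"dx":0.04,"dy":0.001,"dz":0,"fingers":0.45},{"ax":0,"ay":0,"az":-0.039,"dx":0,"dy":0,"dz":0,"fingers":0.45},{"ax":0,"ay":0,"az":-0.039,"dx":0,"dy":0,"dz":0,"fingers":0.45}]'
python3 st.py; python3 - <<'E'
from h import *
snap('wrist','w2')
E
```

```text
t: 7.75
tcp_pos: [531.0, -60.6, 229.9]
eef_rot: [-0.0, 0.693, 0.721, -0.0]
force: [-0.2, -0.2, -0.7]
grip_width: 0.451
grip_force: 0.0
t 7.75 tcp [531.  -60.6 229.9] X [-0.041  0.999 -0.   ] Y [ 0.999  0.041 -0.001] Z [-0.001 -0.    -1.   ] F [-0.2 -0.2 -0.7] gw 0.451 gf 0.0 q [-0.26  0.07  1.53 -0.    1.54 -0.3 ]
```

View pics/w2.png

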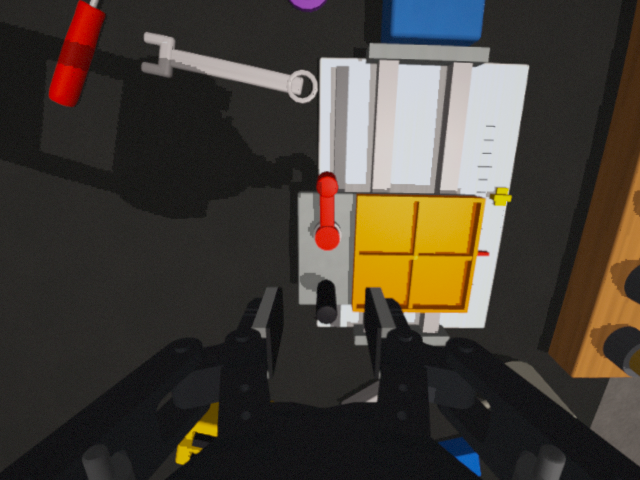

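The wrist view shows the knob at (327,183), pivot (327,236), handle top (326,288), pointer (484,253) and mark (502,196).

```bash
cat > meas.py <<'E'
from h import *
import sys
def meas(tag,r=None):
    p,d,T,k=load(tag); P=p.astype(int); h=cv2.cvtColor(p,cv2.COLOR_RGB2HSV)
    red=((P[:,:,0]-P[:,:,1:].max(2))>60).astype(np.uint8); red[cv2.inRange(h,(10,0,0),(170,255,255))>0]=0
    n,l,s,c=cv2.connectedComponentsWithStats(red)
    for i in range(1,n):
        if s[i,4]<8: continue
        v,u=np.nonzero(l==i); X=depthpts(u,v,d,T,k)
        if not(450<np.median(X[:,0])<760 and -200<np.median(X[:,1])<100): continue
        zt=np.percentile(X[:,2],97)
        if zt<56: 
            j=X[:,0].argmax(); q=plane(u,v,44.,T,k); print(tag,'pointer',s[i,4],'mean',q.mean(0).round(1),'tipx',q[:,0].max().round(1),'dz',zt.round(1))
        else:
            t=X[:,2]>98; q=plane(u[t],v[t],106.,T,k); a=(q.max(0)+q.min(0))/2
            b=(X[:,2]<80); qb=plane(u[b],v[b],68.,T,k)
            print(tag,'knob n',t.sum(),'mid',a.round(1),'mean',q.mean(0).round(1),'size',np.ptp(q,axis=0).round(1),'ztop',zt.round(1),'bar range',qb.min(0).round(1),qb.max(0).round(1),len(qb))
    ye=cv2.inRange(h,(22,120,100),(34,255,255)); n,l,s,c=cv2.connectedComponentsWithStats(ye)
    for i in range(1,n):
        if s[i,4]<8 or s[i,4]>800: continue
        v,u=np.nonzero(l==i); X=depthpts(u,v,d,T,k); m=np.median(X,0)
        if 700<m[0]<745 and -120<m[1]<60: q=plane(u,v,22.,T,k); print(tag,'mark',s[i,4],q.mean(0).round(1),'y',q[:,1].min().round(1),q[:,1].max().round(1),'dz',X[:,2].max().round(1))
    dk=(P.max(2)<60)
    v,u=np.nonzero((d>0)&dk); X=depthpts(u,v,d,T,k); t=(X[:,2]>97)&(X[:,2]<111)&(X[:,0]>480)&(X[:,0]<580)&(X[:,1]>-200)&(X[:,1]<20)
    if t.sum()>5: q=plane(u[t],v[t],104.,T,k); print(tag,'handle',t.sum(),q.mean(0).round(1),((q.max(0)+q.min(0))/2).round(1),np.ptp(q,axis=0).round(1))
    o=cv2.inRange(h,(10,110,90),(34,255,255)); n,l,s,c=cv2.connectedComponentsWithStats(o)
    cc=[i for i in range(1,n) if s[i,4]>500 and 560<plane(*c[i],58.,T,k)[0]<690 and abs(plane(*c[i],58.,T,k)[1]+70)<90]
    if cc:
        i=max(cc,key=lambda i:s[i,4]); v,u=np.nonzero(l==i); q=plane(u,v,58.,T,k)[:,:2].astype(np.float32); (a,b),(w,hh),an=cv2.minAreaRect(q); print(tag,'tray',round(a,1),round(b,1),round(w,1),round(hh,1),round(an,2))
if __name__=='__main__': [meas(t) for t in sys.argv[1:]]
E
python3 meas.py w2 top0
```

```text
w2 knob n 394 mid [532.6 -41.  106. ] mean [532.6 -23.  106. ] size [17.5 54.2  0. ] ztop 105.8 bar range [523.1 -89.6  68. ] [547.  -15.5  68. ] 948
w2 pointer 45 mean [700.5 -94.9  44. ] tipx 706.4 dz 43.9
w2 mark 260 [720.6 -37.7  22. ] y -47.0 -28.2 dz 371.5
w2 handle 332 [ 536.9 -137.   104. ] [ 536.8 -136.8  104. ] [18.2 19.5  0. ]
w2 tray 625.3 -96.7 125.6 126.7 1.46
top0 knob n 45 mid [532.1 -37.9 106. ] mean [532.1 -25.8 106. ] size [14.5 40.4  0. ] ztop 108.0 bar range [522.8 -91.8  68. ] [547.4 -18.7  68. ] 176
top0 mark 35 [723.3 -40.8  22. ] y -48.2 -32.6 dz 1277.5
top0 handle 7 [ 530.6 -136.3  104. ] [ 531.6 -137.   104. ] [9.7 6.9 0. ]
top0 tray 625.5 -99.4 127.2 124.3 1.53
```

```bash

python3 -m jog '[{"ax":0,"ay":0,"az":0,"dx":0.038,"dy":0.003,"dz":0,"fingers":0.45},{"ax":0,"ay":0,"az":0,"dx":0,"dy":0,"dz":0.04,"fingers":0.45},{"ax":0,"ay":0,"az":0,"dx":0,"dy":0,"dz":0.04,"fingers":0.45},{"ax":0,"ay":0,"az":0,"dx":0,"dy":0,"dz":0.04,"fingers":0.45},{"ax":0,"ay":0,"az":0,"dx":0,"dy":0,"dz":0.037,"fingers":0.45}]'
python3 -m jog '[{"ax":0,"ay":0,"az":0,"dx":0,"dy":0,"dz":0,"fingers":0.1},{"ax":0,"ay":0,"az":0,"dx":0,"dy":0,"dz":0,"fingers":0.1},{"ax":0,"ay":0,"az":0,"dx":0,"dy":0,"dz":0,"fingers":0.1},{"ax":0,"ay":0,"az":0,"dx":0,"dy":0,"dz":0,"fingers":0.1}]'
```

```text
t: 8.43
tcp_pos: [532.4, -23.2, 71.8]
eef_rot: [-0.0, 0.695, 0.719, -0.0]
force: [0.9, -0.2, 0.2]
grip_width: 0.449
grip_force: 0.0
t: 8.93
tcp_pos: [532.0, -23.1, 72.8]
eef_rot: [-0.001, 0.695, 0.719, -0.001]
force: [-0.1, -2.7, -29.8]
grip_width: 0.192
grip_force: 59.8
```

```bash

python3 -m jog '[{"ax":0,"ay":0,"az":-0.0414,"dx":-0.0005,"dy":-0.0071,"dz":0,"fingers":0.1},{"ax":0,"ay":0,"az":-0.0414,"dx":-0.0005,"dy":-0.0071,"dz":0,"fingers":0.1},{"ax":0,"ay":0,"az":-0.0414,"dx":-0.0005,"dy":-0.0071,"dz":0,"fingers":0.1},{"ax":0,"ay":0,"az":-0.0414,"dx":-0.0005,"dy":-0.0071,"dz":0,"fingers":0.1},{"ax":0,"ay":0,"az":-0.0414,"dx":-0.0005,"dy":-0.0071,"dz":0,"fingers":0.1}]'
python3 -m jog '[{"ax":0,"ay":0,"az":-0.0414,"dx":-0.0005,"dy":-0.0071,"dz":0,"fingers":0.1},{"ax":0,"ay":0,"az":-0.0414,"dx":-0.0005,"dy":-0.0071,"dz":0,"fingers":0.1},{"ax":0,"ay":0,"az":-0.0414,"dx":-0.0005,"dy":-0.0071,"dz":0,"fingers":0.1},{"ax":0,"ay":0,"az":-0.0414,"dx":-0.0005,"dy":-0.0071,"dz":0,"fingers":0.1},{"ax":0,"ay":0,"az":-0.0414,"dx":-0.0005,"dy":-0.0071,"dz":0,"fingers":0.1}]'
python3 -m jog '[{"ax":0,"ay":0,"az":0,"dx":0,"dy":0,"dz":0,"fingers":0.45},{"ax":0,"ay":0,"az":0,"dx":0,"dy":0,"dz":0,"fingers":0.45},{"ax":0,"ay":0,"az":0,"dx":0,"dy":0,"dz":-0.03,"fingers":0.45},{"ax":0,"ay":0,"az":0,"dx":0,"dy":0,"dz":-0.03,"fingers":0.45},{"ax":0,"ay":0,"az":0,"dx":0,"dy":0,"dz":-0.02,"fingers":0.45}]'
python3 st.py; python3 - <<'E'
from h import *
snap('side','side2');snap('wrist','w3')
E
python3 meas.py side2 w3
```

```text
t: 9.55
tcp_pos: [499.2, -35.9, 72.8]
eef_rot: [-0.001, 0.427, 0.904, -0.001]
force: [1.8, -6.2, -32.0]
grip_width: 0.19
grip_force: 59.5
t: 10.18
tcp_pos: [480.8, -65.7, 72.9]
eef_rot: [-0.001, 0.115, 0.993, -0.0]
force: [2.3, -5.9, -33.4]
grip_width: 0.188
grip_force: 59.5
t: 10.8
tcp_pos: [482.9, -65.1, 156.0]
eef_rot: [0.002, 0.118, 0.993, -0.0]
force: [0.2, 0.8, 0.2]
grip_width: 0.448
grip_force: 0.0
t 10.8 tcp [482.9 -65.1 156. ] X [-0.972  0.234 -0.003] Y [ 0.234  0.972 -0.   ] Z [ 0.003 -0.001 -1.   ] F [0.2 0.8 0.2] gw 0.448 gf 0.0 q [-0.29  0.    1.75  0.    1.39 -1.63]
side2 pointer 12 mean [700.8 -93.7  44. ] tipx 706.5 dz 46.3
side2 knob n 66 mid [480.3 -59.9 106. ] mean [480.1 -60.  106. ] size [17.7 25.7  0. ] ztop 106.9 bar range [ 473.8 -127.9   68. ] [546.5 -49.6  68. ] 294
side2 mark 59 [720.9 -34.2  22. ] y -45.1 -22.0 dz 26.3
side2 handle 28 [ 533.9 -128.5  104. ] [ 534.8 -131.   104. ] [17.5 18.2  0. ]
side2 tray 624.2 -92.3 129.4 143.8 1.44
w3 knob n 647 mid [493.3 -65.5 106. ] mean [480.1 -65.4 106. ] size [56.5 17.2  0. ] ztop 105.7 bar range [472.3 -89.6  68. ] [547.2 -57.1  68. ] 1308
w3 tray 596.6 -95.0 101.3 92.4 85.13
```

```bash

python3 -m jog '[{"ax":0,"ay":0,"az":0,"dx":-0.035,"dy":-0.0287,"dz":0,"fingers":0.45},{"ax":0,"ay":0,"az":0,"dx":-0.0343,"dy":-0.0286,"dz":0,"fingers":0.45},{"ax":0,"ay":0,"az":0,"dx":0,"dy":0,"dz":0.039,"fingers":0.45},{"ax":0,"ay":0,"az":0,"dx":0,"dy":0,"dz":0.039,"fingers":0.45},{"ax":0,"ay":0,"az":0,"dx":0,"dy":0,"dz":0,"fingers":0.45}]'
python3 -m jog '[{"ax":0,"ay":0,"az":0,"dx":0,"dy":0,"dz":0,"fingers":0.1},{"ax":0,"ay":0,"az":0,"dx":0,"dy":0,"dz":0,"fingers":0.1},{"ax":0,"ay":0,"az":0,"dx":0,"dy":0,"dz":0,"fingers":0.1},{"ax":0,"ay":0,"az":0,"dx":0,"dy":0,"dz":0,"fingers":0.1}]'
python3 -m jog '[{"ax":0,"ay":0,"az":0,"dx":0.003,"dy":0.011,"dz":0,"fingers":0.1},{"ax":0,"ay":0,"az":0,"dx":0.003,"dy":0.011,"dz":0,"fingers":0.1},{"ax":0,"ay":0,"az":0,"dx":0.003,"dy":0.011,"dz":0,"fingers":0.1},{"ax":0,"ay":0,"az":0,"dx":0.003,"dy":0.011,"dz":0,"fingers":0.1},{"ax":0,"ay":0,"az":0,"dx":0.0027,"dy":0.0108,"dz":0,"fingers":0.1}]'
python3 st.py; python3 - <<'E'
from h import *
snap('side','side3');a=snap('top','top3')[0][150:270,270:430]
b=load('side3')[0][190:290,225:385]
cv2.imwrite('pics/c3.png',np.hstack([cv2.resize(a,(400,300)),cv2.resize(b,(400,300))])[:,:,::-1])
E
python3 meas.py side3 top3
```

```text
t: 11.52
tcp_pos: [534.8, -136.4, 73.0]
eef_rot: [-0.002, 0.118, 0.993, 0.001]
force: [-0.3, -0.6, 0.3]
grip_width: 0.452
grip_force: 0.0
t: 12.02
tcp_pos: [536.5, -137.4, 77.0]
eef_rot: [0.001, 0.117, 0.993, -0.001]
force: [-4.4, -2.3, 0.3]
grip_width: 0.215
grip_force: 59.0
t: 12.65
tcp_pos: [535.1, -80.7, 77.1]
eef_rot: [0.001, 0.117, 0.993, -0.001]
force: [-3.7, -7.1, 0.0]
grip_width: 0.211
grip_force: 59.4
t 12.65 tcp [535.1 -80.7  77.1] X [-0.973  0.233 -0.002] Y [ 0.233  0.973 -0.001] Z [ 0.002 -0.002 -1.   ] F [-3.7 -7.1  0. ] gw 0.211 gf 59.4 q [-0.29  0.18  1.72 -0.    1.23 -1.63]
side3 pointer 14 mean [698.9 -33.4  44. ] tipx 704.3 dz 46.3
side3 knob n 71 mid [ 4.79e+02 -2.00e-01  1.06e+02] mean [478.9  -1.1 106. ] size [17.6 26.8  0. ] ztop 106.7 bar range [471.6 -63.1  68. ] [544.7   8.1  68. ] 314
side3 mark 58 [720.7 -34.1  22. ] y -45.1 -22.0 dz 680.0
side3 handle 66 [533.1 -70.8 104. ] [533.4 -73.5 104. ] [25.2 53.3  0. ]
side3 tray 634.6 -32.1 153.3 141.0 1.55
top3 pointer 12 mean [698.2 -37.7  44. ] tipx 704.7 dz 49.5
top3 knob n 2 mid [534.4 -27.3 106. ] mean [534.4 -27.3 106. ] size [0.1 4.7 0. ] ztop 385.6 bar range [524.4 -30.8  68. ] [541.5 -23.1  68. ] 17
top3 knob n 16 mid [481.6 -11.4 106. ] mean [478.9 -11.3 106. ] size [21.1  5.   0. ] ztop 108.7 bar range [483.1 -20.4  68. ] [517.2 -12.3  68. ] 21
top3 mark 36 [723.8 -40.7  22. ] y -48.2 -32.6 dz 28.1
top3 tray 623.7 -5.4 57.4 125.8 88.54
```

View pics/c3.png

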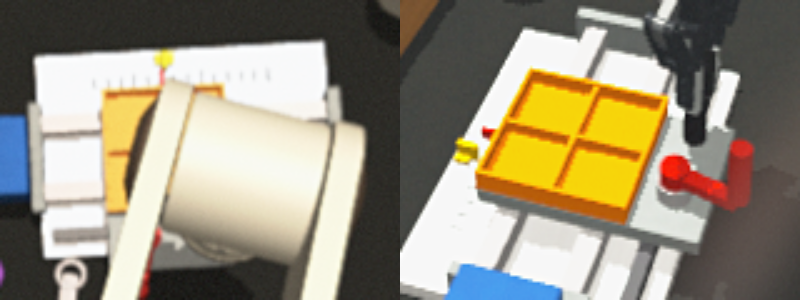

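Both panels show the pointer within a few mm of the mark: (163,78) against (165,58) on the left. I need a closer look from nearly straight above.

```bash

python3 -m jog '[{"ax":0,"ay":0,"az":0,"dx":0,"dy":0,"dz":0,"fingers":0.45},{"ax":0,"ay":0,"az":0,"dx":0,"dy":0,"dz":0,"fingers":0.45},{"ax":0,"ay":0,"az":0,"dx":0,"dy":0,"dz":-0.04,"fingers":0.45},{"ax":0,"ay":0,"az":0,"dx":0,"dy":0,"dz":-0.04,"fingers":0.45},{"ax":0,"ay":0,"az":0,"dx":0,"dy":0,"dz":0,"fingers":0.45}]' >/dev/null
python3 -m jog '[{"ax":0,"ay":0,"az":0,"dx":-0.0386,"dy":0.0146,"dz":0,"fingers":0.45},{"ax":0,"ay":0,"az":0,"dx":-0.0386,"dy":0.0146,"dz":0,"fingers":0.45},{"ax":0,"ay":0,"az":0,"dx":-0.0386,"dy":0.0146,"dz":0,"fingers":0.45},{"ax":0,"ay":0,"az":0,"dx":-0.0386,"dy":0.0146,"dz":0,"fingers":0.45},{"ax":0,"ay":0,"az":0,"dx":-0.0386,"dy":0.0146,"dz":0,"fingers":0.45}]' 
python3 -m jog '[{"ax":0,"ay":0,"az":0,"dx":0,"dy":0,"dz":0,"fingers":0.45}]' >/dev/null
python3 st.py; python3 - <<'E'
from h import *
snap('wrist','w4')
E
python3 meas.py w4
```

```text
t: 14.0
tcp_pos: [740.6, -54.2, 154.4]
eef_rot: [-0.0, 0.117, 0.993, -0.0]
force: [-0.3, -0.7, -0.1]
grip_width: 0.45
grip_force: 0.0
t 14.12 tcp [740.7 -53.9 152.8] X [-0.973  0.232  0.002] Y [ 0.232  0.973 -0.   ] Z [-0.002  0.    -1.   ] F [-0.6  0.8 -0.1] gw 0.45 gf 0.0 q [-0.18  0.54  1.09  0.    1.52 -1.51]
w4 pointer 111 mean [697. -35.  44.] tipx 706.3 dz 44.2
w4 mark 384 [721.8 -38.7  22. ] y -48.2 -29.3 dz 294.6
w4 tray 625.7 -37.0 121.5 124.2 1.43
```

View pics/w4.png

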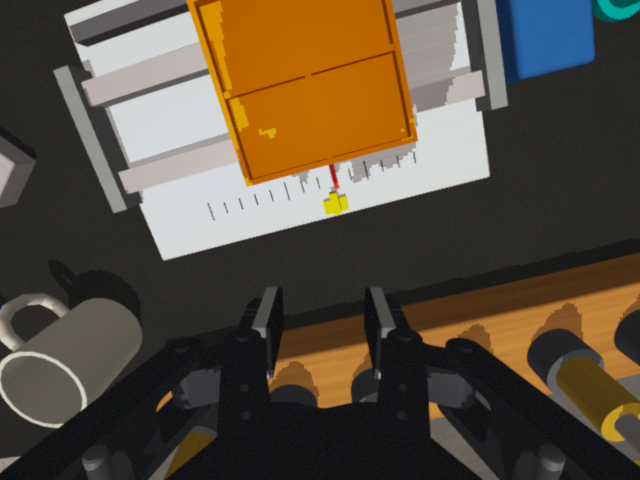

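The close view shows the pointer tip at (336,188) and the mark at (336,203). Along the slide's own direction that is a 3.5–4 mm overshoot, so I'll regrip and move it back.

```bash

python3 -m jog '[{"ax":0,"ay":0,"az":0,"dx":0.0384,"dy":-0.0147,"dz":0,"fingers":0.45},{"ax":0,"ay":0,"az":0,"dx":0.0384,"dy":-0.0147,"dz":0,"fingers":0.45},{"ax":0,"ay":0,"az":0,"dx":0.0384,"dy":-0.0147,"dz":0,"fingers":0.45},{"ax":0,"ay":0,"az":0,"dx":0.0384,"dy":-0.0147,"dz":0,"fingers":0.45},{"ax":0,"ay":0,"az":0,"dx":0.0384,"dy":-0.0147,"dz":0,"fingers":0.45}]' 
python3 -m jog '[{"ax":0,"ay":0,"az":0,"dx":0,"dy":0,"dz":0.038,"fingers":0.45},{"ax":0,"ay":0,"az":0,"dx":0,"dy":0,"dz":0.038,"fingers":0.45},{"ax":0,"ay":0,"az":0,"dx":0,"dy":0,"dz":0,"fingers":0.1},{"ax":0,"ay":0,"az":0,"dx":0,"dy":0,"dz":0,"fingers":0.1},{"ax":0,"ay":0,"az":0,"dx":0,"dy":0,"dz":0,"fingers":0.1}]' 
python3 -m jog '[{"ax":0,"ay":0,"az":0,"dx":0,"dy":0,"dz":0,"fingers":0.1}]'
```

```text
t: 14.8
tcp_pos: [533.1, -81.2, 155.2]
eef_rot: [0.0, 0.117, 0.993, -0.0]
force: [0.3, -0.2, 0.7]
grip_width: 0.449
grip_force: 0.0
t: 15.42
tcp_pos: [533.6, -80.8, 78.3]
eef_rot: [-0.002, 0.117, 0.993, 0.0]
force: [-2.3, -1.4, -31.6]
grip_width: 0.21
grip_force: 60.9
t: 15.55
tcp_pos: [533.6, -80.7, 78.2]
eef_rot: [-0.002, 0.117, 0.993, 0.0]
force: [-1.6, -1.4, -31.2]
grip_width: 0.213
grip_force: 60.9
```

```bash

python3 -m jog '[{"ax":0,"ay":0,"az":0,"dx":-0.0004,"dy":-0.0018,"dz":0,"fingers":0.1},{"ax":0,"ay":0,"az":0,"dx":-0.0004,"dy":-0.0018,"dz":0,"fingers":0.1},{"ax":0,"ay":0,"az":0,"dx":0,"dy":0,"dz":0,"fingers":0.1},{"ax":0,"ay":0,"az":0,"dx":0,"dy":0,"dz":0,"fingers":0.45},{"ax":0,"ay":0,"az":0,"dx":0,"dy":0,"dz":0,"fingers":0.45}]' 
python3 -m jog '[{"ax":0,"ay":0,"az":0,"dx":0,"dy":0,"dz":-0.038,"fingers":0.45},{"ax":0,"ay":0,"az":0,"dx":0,"dy":0,"dz":-0.038,"fingers":0.45},{"ax":0,"ay":0,"az":0,"dx":-0.0384,"dy":0.0147,"dz":0,"fingers":0.45},{"ax":0,"ay":0,"az":0,"dx":-0.0384,"dy":0.0147,"dz":0,"fingers":0.45},{"ax":0,"ay":0,"az":0,"dx":-0.0384,"dy":0.0147,"dz":0,"fingers":0.45}]' 
python3 -m jog '[{"ax":0,"ay":0,"az":0,"dx":-0.0384,"dy":0.0147,"dz":0,"fingers":0.45},{"ax":0,"ay":0,"az":0,"dx":-0.0384,"dy":0.0147,"dz":0,"fingers":0.45},{"ax":0,"ay":0,"az":0,"dx":0,"dy":0.003,"dz":0,"fingers":0.45}]' 
python3 - <<'E'
from h import *
snap('wrist','w5')
E
python3 meas.py w4 w5
cat > px.py <<'E'
from h import *
import sys
# sub-mm view: pointer centreline and mark's top tab by pixel, from the tag
def px(t):
    p,d,T,k=load(t);P=p.astype(int);r=(P[:,:,0]-P[:,:,1:].max(2)>50);h=cv2.cvtColor(p,cv2.COLOR_RGB2HSV);y=cv2.inRange(h,(22,120,100),(34,255,255))
    n,l,s,c=cv2.connectedComponentsWithStats(y)
    for i in range(1,n):
        v,u=np.nonzero(l==i);X=depthpts(u,v,d,T,k);m=np.median(X,0)
        if s[i,4]>50 and 705<m[0]<745 and abs(m[1]+40)<60:
            print(t,'mark by z:',[(z0,((X[:,2]>z0)&(X[:,2]<z0+6)).sum(),X[(X[:,2]>z0)&(X[:,2]<z0+6)].mean(0).round(1).tolist(),np.ptp(X[(X[:,2]>z0)&(X[:,2]<z0+6)][:,1]).round(1)) for z0 in(3,9,15,21) if ((X[:,2]>z0)&(X[:,2]<z0+6)).sum()>3])
for t in sys.argv[1:]: px(t)
E
python3 px.py w4 w5
```

```text
t: 16.18
tcp_pos: [536.2, -85.1, 81.0]
eef_rot: [0.001, 0.117, 0.993, -0.0]
force: [0.5, 0.4, 0.5]
grip_width: 0.448
grip_force: 0.0
t: 16.8
tcp_pos: [659.4, -68.6, 157.0]
eef_rot: [0.001, 0.117, 0.993, -0.0]
force: [-0.0, -1.1, 0.4]
grip_width: 0.449
grip_force: 0.0
t: 17.18
tcp_pos: [741.7, -54.7, 155.1]
eef_rot: [0.0, 0.117, 0.993, -0.0]
force: [-0.3, -0.4, -0.9]
grip_width: 0.452
grip_force: 0.0
w4 pointer 111 mean [697. -35.  44.] tipx 706.3 dz 44.2
w4 mark 384 [721.8 -38.7  22. ] y -48.2 -29.3 dz 294.6
w4 tray 625.7 -37.0 121.5 124.2 1.43
w5 pointer 117 mean [696.9 -39.7  44. ] tipx 706.0 dz 44.3
w5 mark 379 [721.8 -38.8  22. ] y -48.3 -29.3 dz 296.6
w5 tray 625.5 -41.8 121.8 124.6 1.17
w4 mark by z: [(9, np.int64(111), [723.9, -38.5, 14.2], np.float64(19.4)), (15, np.int64(117), [723.0, -38.9, 15.7], np.float64(19.2)), (21, np.int64(154), [721.4, -38.8, 23.0], np.float64(6.0))]
w5 mark by z: [(9, np.int64(115), [723.2, -39.0, 14.3], np.float64(19.5)), (15, np.int64(113), [723.6, -38.6, 15.9], np.float64(19.2)), (21, np.int64(150), [721.3, -38.9, 23.0], np.float64(6.2))]
```

The pointer is now within about 0.3 mm of the mark, so I'll clamp.

```bash

python3 -m jog '[{"ax":0,"ay":0,"az":0,"dx":0.038,"dy":-0.0026,"dz":0,"fingers":0.45},{"ax":0,"ay":0,"az":0,"dx":0.038,"dy":-0.0026,"dz":0,"fingers":0.45},{"ax":0,"ay":0,"az":0,"dx":0.038,"dy":-0.0026,"dz":0,"fingers":0.45},{"ax":0,"ay":0,"az":0,"dx":0.038,"dy":-0.0026,"dz":0,"fingers":0.45},{"ax":0,"ay":0,"az":0,"dx":0.038,"dy":-0.0026,"dz":0,"fingers":0.45}]' >/dev/null
python3 -m jog '[{"ax":0,"ay":0,"az":0,"dx":0.038,"dy":-0.0026,"dz":0,"fingers":0.45},{"ax":0,"ay":0,"az":0,"dx":0.038,"dy":-0.0026,"dz":0,"fingers":0.45},{"ax":0,"ay":0,"az":0,"dx":0,"dy":0,"dz":0,"fingers":0.45},{"ax":0,"ay":0,"az":0,"dx":0,"dy":0,"dz":0,"fingers":0.45}]'
python3 st.py; python3 - <<'E'
from h import *
snap('side','side5')
E
python3 meas.py side2 side5
```

```text
t: 18.35
tcp_pos: [477.1, -11.0, 156.2]
eef_rot: [0.001, 0.117, 0.993, -0.0]
force: [-0.2, -0.3, 0.2]
grip_width: 0.45
grip_force: 0.0
t 18.35 tcp [477.1 -11.  156.2] X [-0.973  0.233 -0.002] Y [ 0.233  0.973 -0.   ] Z [ 0.002 -0.001 -1.   ] F [-0.2 -0.3  0.2] gw 0.45 gf 0.0 q [-0.18 -0.02  1.77 -0.    1.39 -1.52]
side2 pointer 12 mean [700.8 -93.7  44. ] tipx 706.5 dz 46.3
side2 knob n 66 mid [480.3 -59.9 106. ] mean [480.1 -60.  106. ] size [17.7 25.7  0. ] ztop 106.9 bar range [ 473.8 -127.9   68. ] [546.5 -49.6  68. ] 294
side2 mark 59 [720.9 -34.2  22. ] y -45.1 -22.0 dz 26.3
side2 handle 28 [ 533.9 -128.5  104. ] [ 534.8 -131.   104. ] [17.5 18.2  0. ]
side2 tray 624.2 -92.3 129.4 143.8 1.44
side5 pointer 14 mean [699.6 -37.3  44. ] tipx 704.3 dz 45.4
side5 knob n 74 mid [494.8  12.1 106. ] mean [480.2  -3.7 106. ] size [47.9 60.6  0. ] ztop 106.9 bar range [472.3 -68.2  68. ] [545.6   4.7  68. ] 320
side5 mark 59 [720.9 -34.2  22. ] y -45.1 -22.0 dz 28.3
side5 handle 35 [532.  -73.5 104. ] [533.4 -75.8 104. ] [17.8 22.7  0. ]
side5 tray 634.7 -35.6 153.3 141.0 1.44
```

Knob position is confirmed.

```bash

python3 -m jog '[{"ax":0,"ay":0,"az":0,"dx":-0.001,"dy":0.001,"dz":0.04,"fingers":0.45},{"ax":0,"ay":0,"az":0,"dx":0,"dy":0,"dz":0.041,"fingers":0.45},{"ax":0,"ay":0,"az":0,"dx":0,"dy":0,"dz":0,"fingers":0.1},{"ax":0,"ay":0,"az":0,"dx":0,"dy":0,"dz":0,"fingers":0.1},{"ax":0,"ay":0,"az":0,"dx":0,"dy":0,"dz":0,"fingers":0.1}]'
python3 -m jog '[{"ax":0,"ay":0,"az":0.0414,"dx":-0.0005,"dy":0.0071,"dz":0,"fingers":0.1},{"ax":0,"ay":0,"az":0.0414,"dx":-0.0005,"dy":0.0071,"dz":0,"fingers":0.1},{"ax":0,"ay":0,"az":0.0414,"dx":-0.0005,"dy":0.0071,"dz":0,"fingers":0.1},{"ax":0,"ay":0,"az":0.0414,"dx":-0.0005,"dy":0.0071,"dz":0,"fingers":0.1},{"ax":0,"ay":0,"az":0.0414,"dx":-0.0005,"dy":0.0071,"dz":0,"fingers":0.1}]'
python3 -m jog '[{"ax":0,"ay":0,"az":0.0414,"dx":-0.0005,"dy":0.0071,"dz":0,"fingers":0.1},{"ax":0,"ay":0,"az":0.0414,"dx":-0.0005,"dy":0.0071,"dz":0,"fingers":0.1},{"ax":0,"ay":0,"az":0.0414,"dx":-0.0005,"dy":0.0071,"dz":0,"fingers":0.1},{"ax":0,"ay":0,"az":0.0414,"dx":-0.0005,"dy":0.0071,"dz":0,"fingers":0.1},{"ax":0,"ay":0,"az":0.0414,"dx":-0.0005,"dy":0.0071,"dz":0,"fingers":0.1}]'
python3 -m jog '[{"ax":0,"ay":0,"az":0,"dx":0,"dy":0,"dz":0,"fingers":0.45},{"ax":0,"ay":0,"az":0,"dx":0,"dy":0,"dz":0,"fingers":0.45},{"ax":0,"ay":0,"az":0,"dx":0,"dy":0,"dz":-0.04,"fingers":0.45},{"ax":0,"ay":0,"az":0,"dx":0,"dy":0,"dz":-0.04,"fingers":0.45},{"ax":0,"ay":0,"az":0,"dx":-0.03,"dy":0.03,"dz":-0.04,"fingers":0.45}]'
python3 -m jog '[{"ax":0,"ay":0,"az":0,"dx":-0.03,"dy":0.03,"dz":-0.03,"fingers":0.45},{"ax":0,"ay":0,"az":0,"dx":0,"dy":0,"dz":0,"fingers":0.45}]'
python3 st.py; python3 - <<'E'
from h import *
snap('wrist','w6');snap('side','side6')
E
python3 meas.py w6 side6; python3 px.py w6
```

```text
t: 19.02
tcp_pos: [477.7, -10.1, 73.9]
eef_rot: [-0.001, 0.117, 0.993, -0.0]
force: [4.4, -1.4, -35.4]
grip_width: 0.192
grip_force: 59.2
t: 19.65
tcp_pos: [496.0, 20.4, 73.9]
eef_rot: [-0.002, 0.43, 0.903, -0.0]
force: [0.4, 5.7, -29.7]
grip_width: 0.19
grip_force: 59.9
t: 20.27
tcp_pos: [529.5, 32.7, 73.9]
eef_rot: [-0.001, 0.696, 0.718, -0.0]
force: [4.0, 8.0, -32.1]
grip_width: 0.194
grip_force: 59.8
t: 20.9
tcp_pos: [560.5, 3.5, 197.7]
eef_rot: [0.001, 0.693, 0.721, 0.001]
force: [1.1, -0.5, 0.7]
grip_width: 0.448
grip_force: 0.0
t: 21.15
tcp_pos: [593.9, -28.2, 227.5]
eef_rot: [0.002, 0.695, 0.719, 0.001]
force: [0.7, 1.5, -1.2]
grip_width: 0.449
grip_force: 0.0
t 21.15 tcp [593.9 -28.2 227.5] X [-0.035  0.999 -0.002] Y [0.999 0.035 0.005] Z [ 0.005 -0.001 -1.   ] F [ 0.7  1.5 -1.2] gw 0.449 gf 0.0 q [-0.18  0.19  1.4  -0.    1.55 -0.21]
w6 knob n 451 mid [536.   16.6 106. ] mean [531.4  31.2 106. ] size [27.4 46.7  0. ] ztop 105.7 bar range [513.2 -35.1  68. ] [546.4  38.9  68. ] 1176
w6 pointer 61 mean [698.6 -40.8  44. ] tipx 705.2 dz 44.1
w6 mark 242 [721.1 -36.8  22. ] y -45.7 -27.5 dz 24.4
w6 handle 350 [536.  -82.8 104. ] [536.4 -83.7 104. ] [18.6 20.7  0. ]
w6 tray 624.4 -42.6 124.4 125.2 1.53
side6 pointer 13 mean [699.2 -39.9  44. ] tipx 703.7 dz 45.3
side6 knob n 77 mid [529.   35.6 106. ] mean [528.8  35.6 106. ] size [18.7 25.6  0. ] ztop 106.8 bar range [520.3 -37.1  68. ] [545.6  41.   68. ] 169
side6 mark 57 [720.7 -34.3  22. ] y -45.1 -22.7 dz 27.4
side6 handle 40 [533.2 -79.1 104. ] [533.4 -79.2 104. ] [17.8 24.2  0. ]
side6 tray 634.6 -37.6 153.3 140.8 1.3
w6 mark by z: [(9, np.int64(64), [724.1, -36.6, 14.4], np.float64(18.6)), (15, np.int64(73), [721.7, -36.5, 16.7], np.float64(18.6)), (21, np.int64(102), [721.4, -39.1, 22.8], np.float64(6.5))]
```

```bash

python3 -m jog '[{"ax":0,"ay":0,"az":0,"dx":-0.03,"dy":0.031,"dz":0.02,"fingers":0.45},{"ax":0,"ay":0,"az":0,"dx":-0.03,"dy":0.031,"dz":0.02,"fingers":0.45},{"ax":0,"ay":0,"az":0,"dx":-0.03,"dy":0.031,"dz":0.02,"fingers":0.45},{"ax":0,"ay":0,"az":0,"dx":0,"dy":0,"dz":0,"fingers":0.45},{"ax":0,"ay":0,"az":0,"dx":0,"dy":0,"dz":0,"fingers":0.45}]'
python3 - <<'E'
from h import *
snap('wrist','w7')
E
python3 meas.py w7; python3 px.py w7
```

```text
t: 21.88
tcp_pos: [687.4, -112.0, 164.3]
eef_rot: [-0.0, 0.694, 0.72, -0.0]
force: [-0.2, -0.3, 0.5]
grip_width: 0.448
grip_force: 0.0
w7 knob n 790 mid [5.447e+02 2.000e-01 1.060e+02] mean [534.6  26.7 106. ] size [43.  65.1  0. ] ztop 105.6 bar range [492.1 -35.8  68. ] [551.9  41.5  68. ] 3037
w7 pointer 138 mean [696.3 -41.7  44. ] tipx 706.0 dz 44.4
w7 mark 397 [722.2 -38.7  22. ] y -48.1 -29.4 dz 305.9
w7 handle 817 [538.8 -84.9 104. ] [538.9 -84.9 104. ] [23.3 20.2  0. ]
w7 tray 624.8 -43.7 124.2 123.9 1.5
w7 mark by z: [(9, np.int64(139), [723.9, -38.7, 14.2], np.float64(19.2)), (15, np.int64(90), [723.4, -38.9, 15.8], np.float64(18.9)), (21, np.int64(167), [721.2, -38.7, 22.9], np.float64(6.1))]
```

```bash

python3 -m jog '[{"ax":0,"ay":0,"az":0,"dx":0.0385,"dy":-0.016,"dz":-0.01,"fingers":0.7},{"ax":0,"ay":0,"az":0,"dx":0.0385,"dy":-0.016,"dz":-0.01,"fingers":0.7},{"ax":0,"ay":0,"az":0,"dx":0.0385,"dy":-0.016,"dz":-0.01,"fingers":0.7},{"ax":0,"ay":0,"az":0,"dx":0.0385,"dy":-0.016,"dz":-0.01,"fingers":0.7},{"ax":0,"ay":0,"az":0,"dx":0.0385,"dy":-0.016,"dz":0,"fingers":0.7}]' >/dev/null
python3 -m jog '[{"ax":0,"ay":0,"az":0,"dx":0.0385,"dy":-0.016,"dz":0,"fingers":0.7},{"ax":0,"ay":0,"az":0,"dx":0.0385,"dy":-0.016,"dz":0,"fingers":0.7},{"ax":0,"ay":0,"az":0,"dx":0.0385,"dy":-0.016,"dz":0,"fingers":0.7},{"ax":0,"ay":0,"az":0,"dx":0.0385,"dy":-0.016,"dz":0,"fingers":0.7},{"ax":0,"ay":0,"az":0,"dx":0,"dy":0,"dz":0,"fingers":0.7}]'
cat > hubs.py <<'E'
from h import *
import sys
def hubs(t):
    p,d,T,k=load(t); V,U=np.mgrid[0:480,0:640]; U,V=U.ravel(),V.ravel(); X=depthpts(U,V,d,T,k).reshape(480,640,3)
    sat=cv2.cvtColor(p,cv2.COLOR_RGB2HSV)[:,:,1]
    z0=float(sys.argv[2]) if len(sys.argv)>2 else 0
    m=((X[:,:,2]>26+z0)&(X[:,:,2]<38+z0)&(d>0)&(sat<70)&(p.max(2)>90)).astype(np.uint8); n,l,s,c=cv2.connectedComponentsWithStats(m)
    for i in range(1,n):
        if s[i,4]<40: continue
        v,u=np.nonzero(l==i); q=plane(u,v,32.+z0,T,k); (a,b),(w,h),_=cv2.minAreaRect(q[:,:2].astype(np.float32))
        if 20<w<36 and 20<h<36: print(t,'hub',round(a,1),round(b,1),'size',round(w,1),round(h,1),'z',np.median(X[l==i][:,2]).round(1),'px',c[i].round())
hubs(sys.argv[1])
E
python3 st.py; python3 -c "
from h import *
snap('wrist','w8')"; python3 hubs.py w8
```

```text
t: 23.18
tcp_pos: [529.7, 231.0, 205.6]
eef_rot: [0.0, 0.693, 0.721, 0.001]
force: [0.8, -0.6, 0.8]
grip_width: 0.7
grip_force: 0.0
t 23.18 tcp [529.7 231.  205.6] X [-0.04   0.999  0.001] Y [0.999 0.04  0.002] Z [ 0.002  0.001 -1.   ] F [ 0.8 -0.6  0.8] gw 0.7 gf 0.0 q [0.28 0.17 1.47 0.   1.5  0.24]
w8 hub 393.9 251.0 size 28.6 26.9 z 30.8 px [182. 192.]
w8 hub 531.3 232.8 size 26.2 27.8 z 30.9 px [324. 216.]
```

View pics/w8.png

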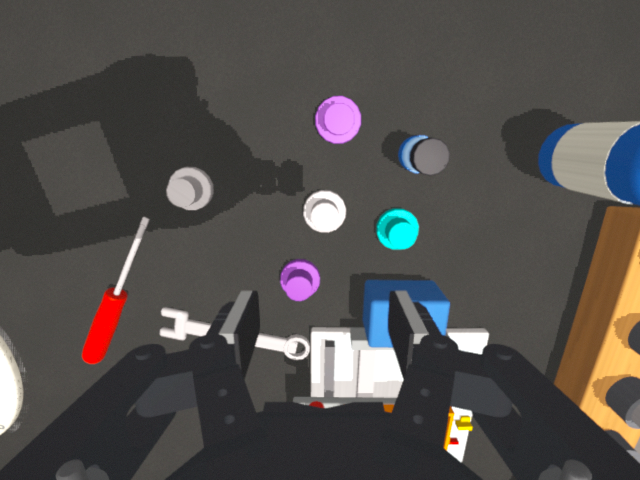

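The view shows only two steel hubs, at (324,212) and (186,190). The other hub shapes are purple or turquoise. I'll grasp the first.

```bash

python3 -m jog '[{"ax":0,"ay":0,"az":0,"dx":0.0018,"dy":0.0017,"dz":0.038,"fingers":0.7},{"ax":0,"ay":0,"az":0,"dx":0,"dy":0,"dz":0.038,"fingers":0.7},{"ax":0,"ay":0,"az":0,"dx":0,"dy":0,"dz":0.038,"fingers":0.7},{"ax":0,"ay":0,"az":0,"dx":0,"dy":0,"dz":0.038,"fingers":0.7},{"ax":0,"ay":0,"az":0,"dx":0,"dy":0,"dz":0.038,"fingers":0.7}]'
python3 -m jog '[{"ax":0,"ay":0,"az":0,"dx":0,"dy":0,"dz":0,"fingers":0.15},{"ax":0,"ay":0,"az":0,"dx":0,"dy":0,"dz":0,"fingers":0.15},{"ax":0,"ay":0,"az":0,"dx":0,"dy":0,"dz":0,"fingers":0.15},{"ax":0,"ay":0,"az":0,"dx":0,"dy":0,"dz":0,"fingers":0.15},{"ax":0,"ay":0,"az":0,"dx":0,"dy":0,"dz":0,"fingers":0.15}]'
```

```text
t: 23.85
tcp_pos: [533.5, 229.6, 13.8]
eef_rot: [0.0, 0.695, 0.719, 0.0]
force: [0.8, -0.1, -0.5]
grip_width: 0.702
grip_force: 0.0
t: 24.48
tcp_pos: [534.3, 230.3, 16.1]
eef_rot: [0.001, 0.694, 0.72, 0.001]
force: [-1.5, -2.0, 7.6]
grip_width: 0.297
grip_force: 59.9
```

```bash

python3 -m jog '[{"ax":0,"ay":0,"az":0,"dx":0,"dy":0,"dz":-0.04,"fingers":0.15},{"ax":0,"ay":0,"az":0,"dx":0,"dy":0,"dz":-0.04,"fingers":0.15},{"ax":0,"ay":0,"az":0,"dx":0,"dy":0,"dz":-0.04,"fingers":0.15},{"ax":0,"ay":0,"az":0,"dx":0,"dy":0,"dz":-0.035,"fingers":0.15},{"ax":0,"ay":0,"az":0,"dx":-0.0353,"dy":0.0159,"dz":0,"fingers":0.15}]'
python3 -m jog '[{"ax":0,"ay":0,"az":0,"dx":-0.0353,"dy":0.0159,"dz":0,"fingers":0.15},{"ax":0,"ay":0,"az":0,"dx":-0.0353,"dy":0.0159,"dz":0,"fingers":0.15},{"ax":0,"ay":0,"az":0,"dx":-0.0353,"dy":0.0159,"dz":0,"fingers":0.15},{"ax":0,"ay":0,"az":0,"dx":-0.0353,"dy":0.0159,"dz":0,"fingers":0.15},{"ax":0,"ay":0,"az":0,"dx":-0.0353,"dy":0.0159,"dz":0,"fingers":0.15}]' >/dev/null
python3 -m jog '[{"ax":0,"ay":0,"az":0,"dx":-0.0353,"dy":0.0159,"dz":0,"fingers":0.15},{"ax":0,"ay":0,"az":0,"dx":0,"dy":0,"dz":0,"fingers":0.15},{"ax":0,"ay":0,"az":0,"dx":0,"dy":0,"dz":0,"fingers":0.15}]' >/dev/null
for i in 1 2 3; do python3 st.py; python3 -m jog '[{"ax":0,"ay":0,"az":0,"dx":0,"dy":0,"dz":0,"fingers":0.15}]' >/dev/null; done
python3 - <<'E'
from h import *
a=snap('side','side8')[0]
cv2.imwrite('pics/c8.png',cv2.resize(a[100:300,180:420],(720,600))[:,:,::-1])
E
```

```text
t: 25.1
tcp_pos: [551.2, 196.9, 173.5]
eef_rot: [0.002, 0.693, 0.721, 0.003]
force: [0.6, -0.4, -2.9]
grip_width: 0.288
grip_force: 59.4
t 26.1 tcp [653.3 -12.5 169.8] X [-0.035  0.999  0.   ] Y [0.999 0.035 0.   ] Z [ 0.  0. -1.] F [-1.  -0.2 -2.6] gw 0.292 gf 59.5 q [-0.14  0.34  1.33  0.    1.47 -0.17]
t 26.23 tcp [653.2 -11.9 169.8] X [-0.037  0.999  0.   ] Y [0.999 0.037 0.   ] Z [ 0.  0. -1.] F [ 0.3 -0.  -2.3] gw 0.291 gf 59.5 q [-0.14  0.34  1.33  0.    1.47 -0.17]
t 26.35 tcp [653.2 -12.  169.6] X [-0.037  0.999 -0.   ] Y [0.999 0.037 0.   ] Z [ 0. -0. -1.] F [-0.8 -0.8 -3.1] gw 0.29 gf 59.5 q [-0.14  0.34  1.33 -0.    1.47 -0.17]
```

View pics/c8.png

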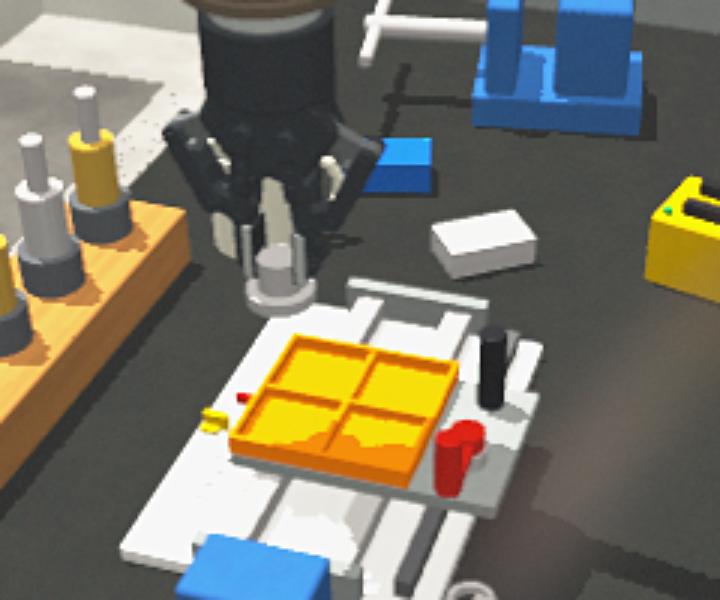

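The side view shows the hub upright in the fingers at (280,285), above the far +y pocket. Lowering.

```bash

python3 -m jog '[{"ax":0,"ay":0,"az":0,"dx":-0.0015,"dy":0.0005,"dz":0.03,"fingers":0.15},{"ax":0,"ay":0,"az":0,"dx":0,"dy":0,"dz":0.03,"fingers":0.15},{"ax":0,"ay":0,"az":0,"dx":0,"dy":0,"dz":0.03,"fingers":0.15},{"ax":0,"ay":0,"az":0,"dx":0,"dy":0,"dz":0.012,"fingers":0.15},{"ax":0,"ay":0,"az":0,"dx":0,"dy":0,"dz":0,"fingers":0.15}]'
python3 -m jog '[{"ax":0,"ay":0,"az":0,"dx":0,"dy":0,"dz":0.001,"fingers":0.15},{"ax":0,"ay":0,"az":0,"dx":0,"dy":0,"dz":0,"fingers":0.15}]'
python3 -m jog '[{"ax":0,"ay":0,"az":0,"dx":0,"dy":0,"dz":0.001,"fingers":0.15},{"ax":0,"ay":0,"az":0,"dx":0,"dy":0,"dz":0,"fingers":0.15}]'
python3 -m jog '[{"ax":0,"ay":0,"az":0,"dx":0,"dy":0,"dz":0.001,"fingers":0.15},{"ax":0,"ay":0,"az":0,"dx":0,"dy":0,"dz":0,"fingers":0.15}]'
```

```text
t: 27.15
tcp_pos: [653.9, -14.2, 67.2]
eef_rot: [-0.0, 0.694, 0.72, -0.0]
force: [-0.1, -0.5, -0.9]
grip_width: 0.293
grip_force: 59.6
t: 27.4
tcp_pos: [654.4, -14.3, 67.3]
eef_rot: [0.001, 0.694, 0.72, 0.0]
force: [0.4, -0.4, -2.1]
grip_width: 0.288
grip_force: 59.5
t: 27.65
tcp_pos: [654.0, -14.3, 65.4]
eef_rot: [0.0, 0.694, 0.72, 0.0]
force: [0.3, -0.8, -1.9]
grip_width: 0.292
grip_force: 59.6
t: 27.9
tcp_pos: [654.0, -14.3, 64.3]
eef_rot: [0.0, 0.694, 0.72, -0.0]
force: [0.1, -0.4, -2.7]
grip_width: 0.29
grip_force: 59.7
```

```bash

python3 -m jog '[{"ax":0,"ay":0,"az":0,"dx":0,"dy":0,"dz":0.001,"fingers":0.15},{"ax":0,"ay":0,"az":0,"dx":0,"dy":0,"dz":0,"fingers":0.15}]'
python3 -m jog '[{"ax":0,"ay":0,"az":0,"dx":0,"dy":0,"dz":0.001,"fingers":0.15},{"ax":0,"ay":0,"az":0,"dx":0,"dy":0,"dz":0,"fingers":0.15}]'
```

```text
t: 28.15
tcp_pos: [654.0, -14.3, 64.1]
eef_rot: [0.0, 0.694, 0.72, 0.0]
force: [-5.3, 0.7, 8.1]
grip_width: 0.289
grip_force: 60.8
t: 28.4
tcp_pos: [654.0, -14.3, 64.0]
eef_rot: [0.0, 0.694, 0.72, 0.0]
force: [-10.3, 1.0, 18.6]
grip_width: 0.294
grip_force: 62.0
```

```bash

python3 -m jog '[{"ax":0,"ay":0,"az":0,"dx":0,"dy":0,"dz":-0.001,"fingers":0.5},{"ax":0,"ay":0,"az":0,"dx":0,"dy":0,"dz":0,"fingers":0.5},{"ax":0,"ay":0,"az":0,"dx":0,"dy":0,"dz":-0.01,"fingers":0.5},{"ax":0,"ay":0,"az":0,"dx":0,"dy":0,"dz":-0.04,"fingers":0.5},{"ax":0,"ay":0,"az":0,"dx":0,"dy":0,"dz":-0.04,"fingers":0.5}]'
python3 -m jog '[{"ax":0,"ay":0,"az":0,"dx":0,"dy":0,"dz":-0.05,"fingers":0.7},{"ax":0,"ay":0,"az":0,"dx":0,"dy":0,"dz":0,"fingers":0.7}]'
python3 -c "
from h import *
snap('wrist','w9');snap('side','side9')"; python3 hubs.py w9 48; python3 hubs.py side9 48; python3 hubs.py side9; python3 meas.py w9
```

```text
t: 29.02
tcp_pos: [653.8, -14.3, 154.8]
eef_rot: [-0.0, 0.694, 0.72, -0.0]
force: [0.1, 0.4, -0.1]
grip_width: 0.496
grip_force: 0.0
t: 29.28
tcp_pos: [655.3, -14.4, 208.4]
eef_rot: [0.003, 0.694, 0.72, 0.002]
force: [-0.3, -0.8, 0.2]
grip_width: 0.698
grip_force: 0.0
w9 hub 654.4 -11.3 size 26.9 26.9 z 78.9 px [321. 227.]
side9 hub 652.5 -8.4 size 23.6 35.5 z 80.0 px [275. 231.]
side9 hub 391.3 251.6 size 30.0 28.8 z 32.7 px [372. 389.]
w9 knob n 518 mid [541.2  12.7 106. ] mean [532.9  31.2 106. ] size [36.6 54.9  0. ] ztop 105.7 bar range [503.3 -34.7  68. ] [549.3  39.5  68. ] 1473
w9 pointer 86 mean [696.9 -40.9  44. ] tipx 705.9 dz 44.2
w9 mark 256 [721.8 -36.6  22. ] y -45.7 -27.0 dz 24.7
w9 handle 440 [537.7 -83.4 104. ] [537.9 -83.1 104. ] [21. 22.  0.]
w9 tray 624.6 -42.6 124.4 125.7 1.89
```

```bash

python3 -m jog '[{"ax":0,"ay":0,"az":0,"dx":0.0304,"dy":-0.028,"dz":0,"fingers":0.6},{"ax":0,"ay":0,"az":0,"dx":0.0304,"dy":-0.028,"dz":0,"fingers":0.6},{"ax":0,"ay":0,"az":0,"dx":0.0304,"dy":-0.028,"dz":0,"fingers":0.6},{"ax":0,"ay":0,"az":0,"dx":0.0304,"dy":-0.028,"dz":0,"fingers":0.6},{"ax":0,"ay":0,"az":0,"dx":0.0304,"dy":-0.028,"dz":0,"fingers":0.6}]' >/dev/null
python3 -m jog '[{"ax":0,"ay":0,"az":0,"dx":0.0304,"dy":-0.028,"dz":0,"fingers":0.6},{"ax":0,"ay":0,"az":0,"dx":0.0304,"dy":-0.028,"dz":0,"fingers":0.6},{"ax":0,"ay":0,"az":0,"dx":0.0304,"dy":-0.028,"dz":0,"fingers":0.6},{"ax":0,"ay":0,"az":0,"dx":0.0304,"dy":-0.028,"dz":0,"fingers":0.6},{"ax":0,"ay":0,"az":0,"dx":0,"dy":0,"dz":0,"fingers":0.6}]'
python3 -c "
from h import *
snap('wrist','w10')"; python3 st.py; python3 hubs.py w10
```

```text
t: 30.62
tcp_pos: [390.5, 251.4, 202.5]
eef_rot: [-0.0, 0.693, 0.721, -0.001]
force: [1.2, 1.4, 0.7]
grip_width: 0.602
grip_force: 0.0
t 30.68 tcp [391.5 250.6 202.5] X [-0.038  0.999 -0.001] Y [ 0.999  0.038 -0.001] Z [-0.001 -0.001 -1.   ] F [-0.  -0.4 -0.2] gw 0.603 gf 0.0 q [ 0.4  -0.07  1.72 -0.    1.49  0.37]
w10 hub 392.5 251.3 size 26.0 26.7 z 30.9 px [325. 219.]
```

```bash

python3 -m jog '[{"ax":0,"ay":0,"az":0,"dx":0.001,"dy":0.001,"dz":0.038,"fingers":0.6},{"ax":0,"ay":0,"az":0,"dx":0,"dy":0,"dz":0.038,"fingers":0.6},{"ax":0,"ay":0,"az":0,"dx":0,"dy":0,"dz":0.038,"fingers":0.6},{"ax":0,"ay":0,"az":0,"dx":0,"dy":0,"dz":0.038,"fingers":0.6},{"ax":0,"ay":0,"az":0,"dx":0,"dy":0,"dz":0.035,"fingers":0.6}]'
python3 -m jog '[{"ax":0,"ay":0,"az":0,"dx":0,"dy":0,"dz":0,"fingers":0.15},{"ax":0,"ay":0,"az":0,"dx":0,"dy":0,"dz":0,"fingers":0.15},{"ax":0,"ay":0,"az":0,"dx":0,"dy":0,"dz":0,"fingers":0.15},{"ax":0,"ay":0,"az":0,"dx":0,"dy":0,"dz":0,"fingers":0.15},{"ax":0,"ay":0,"az":0,"dx":0,"dy":0,"dz":0,"fingers":0.15}]'
```

```text
t: 31.3
tcp_pos: [393.4, 250.2, 14.3]
eef_rot: [-0.0, 0.695, 0.719, -0.001]
force: [0.5, 0.2, -0.4]
grip_width: 0.605
grip_force: 0.0
t: 31.92
tcp_pos: [393.5, 251.3, 16.7]
eef_rot: [0.0, 0.694, 0.72, 0.0]
force: [-0.7, 0.0, -2.2]
grip_width: 0.295
grip_force: 59.0
```

```bash

python3 -m jog '[{"ax":0,"ay":0,"az":0,"dx":0,"dy":0,"dz":-0.039,"fingers":0.15},{"ax":0,"ay":0,"az":0,"dx":0,"dy":0,"dz":-0.039,"fingers":0.15},{"ax":0,"ay":0,"az":0,"dx":0,"dy":0,"dz":-0.039,"fingers":0.15},{"ax":0,"ay":0,"az":0,"dx":0,"dy":0,"dz":-0.039,"fingers":0.15},{"ax":0,"ay":0,"az":0,"dx":0,"dy":0,"dz":0,"fingers":0.15}]'
python3 -m jog '[{"ax":0,"ay":0,"az":0,"dx":-0.0334,"dy":0.025,"dz":0,"fingers":0.15},{"ax":0,"ay":0,"az":0,"dx":-0.0334,"dy":0.025,"dz":0,"fingers":0.15},{"ax":0,"ay":0,"az":0,"dx":-0.0334,"dy":0.025,"dz":0,"fingers":0.15},{"ax":0,"ay":0,"az":0,"dx":-0.0334,"dy":0.025,"dz":0,"fingers":0.15},{"ax":0,"ay":0,"az":0,"dx":-0.0334,"dy":0.025,"dz":0,"fingers":0.15}]' >/dev/null
python3 -m jog '[{"ax":0,"ay":0,"az":0,"dx":-0.0334,"dy":0.025,"dz":0,"fingers":0.15},{"ax":0,"ay":0,"az":0,"dx":-0.0334,"dy":0.025,"dz":0,"fingers":0.15},{"ax":0,"ay":0,"az":0,"dx":-0.0334,"dy":0.025,"dz":0,"fingers":0.15},{"ax":0,"ay":0,"az":0,"dx":-0.0334,"dy":0.025,"dz":0,"fingers":0.15},{"ax":0,"ay":0,"az":0,"dx":-0.0334,"dy":0.025,"dz":0,"fingers":0.15}]' >/dev/null
python3 -m jog '[{"ax":0,"ay":0,"az":0,"dx":0,"dy":0,"dz":0,"fingers":0.15},{"ax":0,"ay":0,"az":0,"dx":0,"dy":0,"dz":0,"fingers":0.15}]' 
python3 st.py
```

```text
t: 32.55
tcp_pos: [394.4, 251.7, 175.1]
eef_rot: [0.001, 0.694, 0.72, 0.002]
force: [0.1, 0.1, -3.5]
grip_width: 0.292
grip_force: 59.7
t: 34.05
tcp_pos: [654.6, -73.3, 171.1]
eef_rot: [-0.001, 0.694, 0.72, -0.0]
force: [-1.2, 0.6, -2.5]
grip_width: 0.289
grip_force: 59.8
t 34.05 tcp [654.6 -73.3 171.1] X [-0.036  0.999  0.001] Y [ 0.999  0.036 -0.002] Z [-0.002  0.    -1.   ] F [-1.2  0.6 -2.5] gw 0.289 gf 59.8 q [-0.23  0.35  1.31  0.    1.48 -0.26]
```

```bash

python3 -m jog '[{"ax":0,"ay":0,"az":0,"dx":-0.0005,"dy":0.0005,"dz":0.03,"fingers":0.15},{"ax":0,"ay":0,"az":0,"dx":0,"dy":0,"dz":0.03,"fingers":0.15},{"ax":0,"ay":0,"az":0,"dx":0,"dy":0,"dz":0.03,"fingers":0.15},{"ax":0,"ay":0,"az":0,"dx":0,"dy":0,"dz":0.014,"fingers":0.15},{"ax":0,"ay":0,"az":0,"dx":0,"dy":0,"dz":0,"fingers":0.15}]'
python3 -m jog '[{"ax":0,"ay":0,"az":0,"dx":0,"dy":0,"dz":0.001,"fingers":0.15},{"ax":0,"ay":0,"az":0,"dx":0,"dy":0,"dz":0,"fingers":0.15}]'
python3 -m jog '[{"ax":0,"ay":0,"az":0,"dx":0,"dy":0,"dz":0.001,"fingers":0.15},{"ax":0,"ay":0,"az":0,"dx":0,"dy":0,"dz":0,"fingers":0.15}]'
```

```text
t: 34.67
tcp_pos: [655.1, -73.6, 67.9]
eef_rot: [-0.0, 0.694, 0.72, -0.0]
force: [-0.5, -0.5, -1.8]
grip_width: 0.293
grip_force: 59.8
t: 34.92
tcp_pos: [656.0, -74.2, 68.4]
eef_rot: [0.001, 0.694, 0.72, 0.0]
force: [0.2, 0.3, -2.4]
grip_width: 0.291
grip_force: 59.8
t: 35.17
tcp_pos: [655.6, -74.2, 66.5]
eef_rot: [0.0, 0.694, 0.72, 0.0]
force: [0.5, -1.0, -2.5]
grip_width: 0.294
grip_force: 59.8
```

```bash

python3 -m jog '[{"ax":0,"ay":0,"az":0,"dx":0,"dy":0,"dz":0.001,"fingers":0.15},{"ax":0,"ay":0,"az":0,"dx":0,"dy":0,"dz":0,"fingers":0.15}]'
python3 -m jog '[{"ax":0,"ay":0,"az":0,"dx":0,"dy":0,"dz":0.001,"fingers":0.15},{"ax":0,"ay":0,"az":0,"dx":0,"dy":0,"dz":0,"fingers":0.15}]'
```

```text
t: 35.42
tcp_pos: [655.6, -74.2, 65.2]
eef_rot: [-0.0, 0.694, 0.72, -0.0]
force: [0.5, 0.6, -2.8]
grip_width: 0.291
grip_force: 59.8
t: 35.67
tcp_pos: [655.5, -74.1, 64.2]
eef_rot: [-0.0, 0.694, 0.72, -0.0]
force: [0.2, -1.2, -2.8]
grip_width: 0.293
grip_force: 59.8
```

```bash

python3 -m jog '[{"ax":0,"ay":0,"az":0,"dx":0,"dy":0,"dz":0.001,"fingers":0.15},{"ax":0,"ay":0,"az":0,"dx":0,"dy":0,"dz":0,"fingers":0.15}]'
```

```text
t: 35.92
tcp_pos: [655.7, -74.1, 64.0]
eef_rot: [0.0, 0.694, 0.72, 0.0]
force: [-3.6, 0.9, 6.3]
grip_width: 0.291
grip_force: 60.7
```

Contact with the pocket floor. Releasing, lifting and checking.

```bash

python3 -m jog '[{"ax":0,"ay":0,"az":0,"dx":0,"dy":0,"dz":0,"fingers":0.5},{"ax":0,"ay":0,"az":0,"dx":0,"dy":0,"dz":0,"fingers":0.5},{"ax":0,"ay":0,"az":0,"dx":0,"dy":0,"dz":-0.01,"fingers":0.5},{"ax":0,"ay":0,"az":0,"dx":0,"dy":0,"dz":-0.04,"fingers":0.5},{"ax":0,"ay":0,"az":0,"dx":0,"dy":0,"dz":-0.04,"fingers":0.5}]' >/dev/null
python3 -m jog '[{"ax":0,"ay":0,"az":0,"dx":0,"dy":0,"dz":-0.05,"fingers":0.5},{"ax":0,"ay":0,"az":0,"dx":0,"dy":0,"dz":-0.03,"fingers":0.5},{"ax":0,"ay":0,"az":0,"dx":0,"dy":0,"dz":0,"fingers":0},{"ax":0,"ay":0,"az":0,"dx":0,"dy":0,"dz":0,"fingers":0},{"ax":0,"ay":0,"az":0,"dx":0,"dy":0,"dz":0,"fingers":0}]'
python3 -c "
from h import *
snap('wrist','w11');snap('side','side11')"; python3 hubs.py w11 48; python3 meas.py w11; python3 px.py w11; python3 st.py
```

```text
t: 37.17
tcp_pos: [655.3, -74.0, 232.2]
eef_rot: [-0.001, 0.694, 0.72, -0.0]
force: [-0.1, 0.8, -0.3]
grip_width: 0.002
grip_force: 0.0
w11 hub 654.0 -12.1 size 26.6 26.7 z 78.9 px [325. 153.]
w11 hub 656.3 -73.4 size 26.4 27.1 z 78.9 px [324. 222.]
w11 knob n 506 mid [539.6   6.1 106. ] mean [532.8  30.1 106. ] size [33.2 66.   0. ] ztop 105.8 bar range [504.4 -35.1  68. ] [548.6  44.2  68. ] 1461
w11 pointer 81 mean [697.3 -41.6  44. ] tipx 706.0 dz 44.4
w11 mark 256 [721.9 -37.8  22. ] y -47.3 -28.2 dz 25.5
w11 handle 451 [537.6 -84.6 104. ] [537.6 -84.5 104. ] [21.2 20.6  0. ]
w11 tray 624.5 -43.5 124.3 125.0 1.43
w11 mark by z: [(9, np.int64(75), [724.2, -37.4, 13.9], np.float64(19.4)), (15, np.int64(79), [722.7, -38.2, 16.5], np.float64(19.3)), (21, np.int64(102), [721.4, -39.0, 23.0], np.float64(6.1))]
t 37.27 tcp [655.4 -74.1 232.5] X [-0.036  0.999  0.   ] Y [ 0.999  0.036 -0.001] Z [-0.001  0.    -1.   ] F [ 0.7  0.3 -0.7] gw -0.004 gf 0.0 q [-0.23  0.33  1.22 -0.    1.6  -0.26]
```

View pics/w11.png

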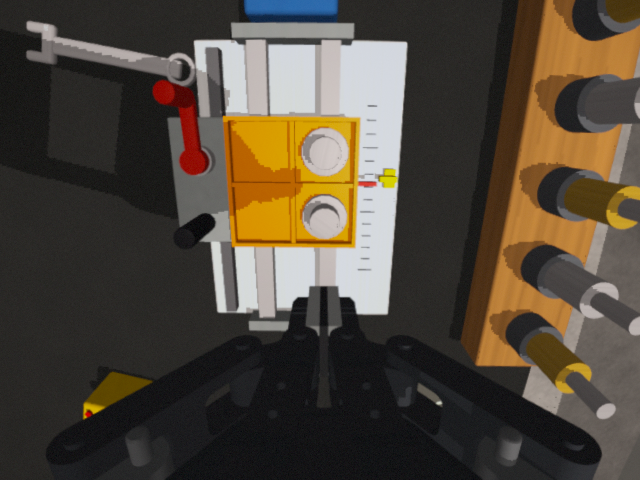

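The tray holds both hubs upright at (323,150) and (323,216). The lever is clamped and the pointer is within about 2 mm of the mark. Now the isolator goes back on.

```bash

python3 -m jog '[{"ax":0,"ay":0,"az":0,"dx":-0.0238,"dy":-0.0297,"dz":0,"fingers":0},{"ax":0,"ay":0,"az":0,"dx":-0.0238,"dy":-0.0297,"dz":0,"fingers":0},{"ax":0,"ay":0,"az":0,"dx":-0.0238,"dy":-0.0297,"dz":0,"fingers":0},{"ax":0,"ay":0,"az":0,"dx":-0.0238,"dy":-0.0297,"dz":0,"fingers":0},{"ax":0,"ay":0,"az":0,"dx":-0.0238,"dy":-0.0297,"dz":0,"fingers":0}]' >/dev/null
python3 -m jog '[{"ax":0,"ay":0,"az":0,"dx":-0.0238,"dy":-0.0297,"dz":0,"fingers":0},{"ax":0,"ay":0,"az":0,"dx":-0.0238,"dy":-0.0297,"dz":0,"fingers":0},{"ax":0,"ay":0,"az":0,"dx":-0.0238,"dy":-0.0297,"dz":0,"fingers":0},{"ax":0,"ay":0,"az":0,"dx":-0.0238,"dy":-0.0297,"dz":0,"fingers":0},{"ax":0,"ay":0,"az":0,"dx":-0.0238,"dy":-0.0297,"dz":0,"fingers":0}]' >/dev/null
python3 -m jog '[{"ax":0,"ay":0,"az":0,"dx":-0.0238,"dy":-0.0297,"dz":0,"fingers":0},{"ax":0,"ay":0,"az":0.039,"dx":0,"dy":0,"dz":0,"fingers":0},{"ax":0,"ay":0,"az":0.039,"dx":0,"dy":0,"dz":0,"fingers":0},{"ax":0,"ay":0,"az":0,"dx":0,"dy":0,"dz":0,"fingers":0}]' >/dev/null
python3 st.py
```

```text
t 39.02 tcp [ 338.3 -347.4  233.1] X [0.208 0.978 0.   ] Y [ 0.978 -0.208 -0.   ] Z [-0.  0. -1.] F [-0.3  0.6  0.2] gw -0.0 gf 0.0 q [-0.96 -0.04  1.63 -0.    1.55 -0.75]
```

```bash

python3 -m jog '[{"ax":0,"ay":0,"az":0,"dx":0,"dy":0,"dz":0.033,"fingers":0},{"ax":0,"ay":0,"az":0,"dx":0,"dy":0,"dz":0.033,"fingers":0},{"ax":0,"ay":0,"az":0,"dx":0,"dy":0,"dz":0.033,"fingers":0},{"ax":0,"ay":0,"az":0,"dx":0,"dy":0,"dz":0.033,"fingers":0},{"ax":0,"ay":0,"az":0,"dx":0,"dy":0,"dz":0,"fingers":0}]'
python3 -m jog '[{"ax":0,"ay":0,"az":0,"dx":0,"dy":0.015,"dz":0,"fingers":0},{"ax":0,"ay":0,"az":0,"dx":0,"dy":0.015,"dz":0,"fingers":0},{"ax":0,"ay":0,"az":0,"dx":0,"dy":0.015,"dz":0,"fingers":0},{"ax":0,"ay":0,"az":0,"dx":0,"dy":0.015,"dz":0,"fingers":0},{"ax":0,"ay":0,"az":0,"dx":0,"dy":0.015,"dz":0,"fingers":0}]'
python3 -m jog '[{"ax":0,"ay":0,"az":0,"dx":0,"dy":-0.02,"dz":0,"fingers":0},{"ax":0,"ay":0,"az":0,"dx":0,"dy":-0.02,"dz":0,"fingers":0},{"ax":0,"ay":0,"az":0,"dx":0,"dy":0,"dz":-0.05,"fingers":0},{"ax":0,"ay":0,"az":0,"dx":0,"dy":0,"dz":-0.05,"fingers":0},{"ax":0,"ay":0,"az":0,"dx":0,"dy":0,"dz":-0.05,"fingers":0}]'
python3 - <<'E'
from h import *
s=snap('side','side12')[0]; a=s[130:210,380:470]; b=s[185:285,225:385]
cv2.imwrite('pics/c12.png',np.hstack([cv2.resize(a,(337,300)),cv2.resize(b,(460,300))])[:,:,::-1])
snap('top','top12')
E
python3 meas.py side12 top12;python3 hubs.py top12 48; python3 hubs.py top12; python3 hubs.py top0
```

```text
t: 39.65
tcp_pos: [337.8, -346.3, 99.6]
eef_rot: [-0.002, 0.776, 0.63, 0.0]
force: [0.4, -0.5, 0.9]
grip_width: -0.004
grip_force: 0.0
t: 40.28
tcp_pos: [413.0, -363.2, 101.3]
eef_rot: [-0.0, 0.777, 0.629, -0.0]
force: [-0.7, -0.5, 0.1]
grip_width: 0.002
grip_force: 0.1
t: 40.9
tcp_pos: [373.1, -354.6, 253.1]
eef_rot: [0.0, 0.777, 0.629, 0.0]
force: [-0.1, -0.5, -0.5]
grip_width: -0.002
grip_force: 0.0
side12 pointer 13 mean [699.2 -39.9  44. ] tipx 703.7 dz 45.5
side12 knob n 75 mid [529.   35.3 106. ] mean [529.   35.1 106. ] size [18.7 25.   0. ] ztop 107.2 bar range [520.1 -37.1  68. ] [553.  41.  68.] 170
side12 handle 26 [530.4 -74.7 104. ] [531.1 -77.7 104. ] [14.9 20.1  0. ]
side12 tray 634.6 -37.6 153.3 140.8 1.3
top12 knob n 45 mid [530.    1.3 106. ] mean [529.6  26.9 106. ] size [16.7 70.9  0. ] ztop 109.8 bar range [521.9 -38.1  68. ] [546.5  32.5  68. ] 174
top12 mark 36 [723.2 -40.7  22. ] y -48.2 -32.6 dz 28.4
top12 handle 15 [529.9 -84.3 104. ] [530.7 -86.3 104. ] [ 9.8 14.3  0. ]
top12 tray 624.4 -45.3 127.6 123.8 1.83
top12 hub 654.4 -75.6 size 24.5 24.9 z 80.3 px [351. 194.]
top12 hub 652.5 -14.5 size 24.4 27.4 z 80.4 px [326. 195.]
top0 hub 530.4 229.5 size 25.1 25.4 z 32.6 px [230. 250.]
top0 hub 391.7 247.4 size 25.0 24.5 z 32.3 px [223. 306.]
```

View pics/c12.png

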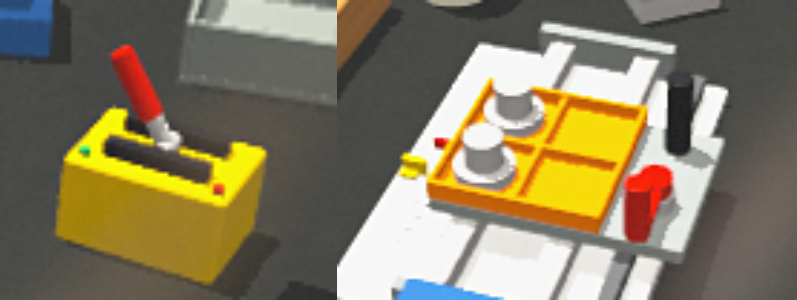

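The handle leans to the green dot at (85,152), so the isolator is on. Both hubs stand in the tray, the lever is clamped and the arm is clear, so I'll hand it in.

```bash
python3 -c "
from rig import close_job
print(close_job())"
```

```text
the job is handed in; nothing more can be done
None
```

The job is handed in, with no verdict returned: the shuttle is clamped about 2 mm short of the mark, both steel hubs stand upright in the tray, and the isolator is back on.

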